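# Mark the depth of a blender jar's blind drive socket

## Task

Take the depth rod by its wooden handle out of its stand and lower it gently, upright, into the blind drive socket on top of the upturned blender jar until its tip rests with light pressure on the bottom, so that the socket's rim slides the rubber ring up the rod and leaves it marking the depth. Then draw the rod straight out and hang it back upright in its stand, fully seated and released. Do not touch the ring with the gripper, do not force or shift the jar, and leave the other things where they are.

Things in the scene. Friction and masses are not known exactly. Their poses are not given: they have to be found in the camera images.
- gauge_grip (a point): Depth rod (0.13 kg): centre of its square wooden handle, 24 x 24 mm, 50 mm tall, flats along this frame's x and y; z up along the rod. Under the handle is a flat flange (48 mm diameter, 6 mm thick, underside 31 mm below this point). The rod's tip is 131 mm below this point. At the start it hangs upright and seated in the stand.
- gauge_tip (a point): Depth rod: centre of the lower end of its steel rod (10 mm diameter, foot tapered to 7 mm over the last 2.5 mm); z up along the rod. A tapered centring boss (33 mm wide at the top, 14 mm tall) joins the rod to the flange 100 mm above the tip. Seated, the tip is 8 mm above the counter.
- marker_low (a point): Centre of the underside of the dark rubber marker ring (26 mm diameter, 8 mm high) that sits on the depth rod.
- marker (a joint): How far the marker ring has been slid up the rod, in m: its underside lies 12 mm + this value above the rod's tip. It slides stiffly (about 1.5 N) and stays where it is left; travel 0 to 60 mm; it starts at 0 to 6 mm.
- jar: Small glass blender jar standing upside down, loose on the counter: origin at the centre of its underside, z up, glass handle towards its +x (reaching 90 mm from the axis). 108 mm wide at the counter, plastic base collar of 100 mm diameter on top (upper face 125 mm high), and in its middle a steel drive hub of 36 mm diameter that rises to 140 mm. About 1 kg.
- socket_mouth (a point): Centre of the mouth of the blind drive socket in the top of the jar's hub, 140 mm above the counter; a round vertical hole of 11.5 mm diameter. Its depth is not known: somewhere between 28 and 46 mm, with a firm rubber bottom that yields 0.1 mm per N (in the rules, depth = 46 mm minus floor_plug, which cannot be read and does not move).
- stand: Fixed steel stand for the depth rod: base disc of 90 mm diameter, three thin legs, and a horizontal hoop (68 mm outside, 36 mm inside diameter, 6 mm thick). Origin at the centre of its underside, z up.
- stand_seat (a point): Centre of the stand's hoop at its upper face, 108 mm above the counter. With the rod seated, the flange lies flat on the hoop, the boss sits in it and the rod hangs on this axis.
- wrench: Bystander: steel ratchet socket wrench, 190 mm long, lying with its head at +x of its frame and a 28 mm high socket on top of the head (54 mm high in all); origin on the counter, 45 mm from the head's axis. Leave alone.
- seal: Bystander: loose silicone ring, 72 mm outside diameter, 8 mm high, flat on the counter (not part of the job); origin at the centre of its underside. Leave alone.
- funnel: Bystander: plastic funnel standing mouth down, 120 mm wide at the bottom, 115 mm high; origin at the centre of its underside. Leave alone.
- mug: Bystander: white mug, 80 mm diameter, 90 mm high; origin at the centre of its underside. Leave alone.
- spice: Bystander: amber glass jar with a lid, 56 mm diameter, 100 mm high; origin at the centre of its underside. Leave alone.
There are look-alikes about, which are no part of the job. What is shaped like the stand but red is not meant. Leave any yellow look-alike of the part that bears gauge_grip alone.

How it is judged:
On the way:
1. the rod stands in the socket with its tip pressing on the bottom (more than 1 N for 0.1 s) (contact force between gauge and floor_pad_c0 above 1 N and horizontal distance between gauge_tip and socket_mouth below 0.004 m and z of gauge_tip in the frame of socket_mouth below -0.025 m), for 0.1 s.
At the end, for the whole second after the job is handed in: The rod hangs released, at rest in the stand (tip within 6 mm of the hoop's axis, 97 mm or more below its upper face, tilt under 0.06 rad); the ring's underside is as far from the tip as the socket is deep (within 2 mm); the jar is upright (0.05 rad) within 12 mm of its start (horizontal distance between gauge_tip and stand_seat below 0.006 m and z of gauge_tip in the frame of stand_seat below -0.097 m and angle between gauge_tip's own z axis and vertical below 0.06 rad and linear speed of gauge below 0.02 m/s and angle between jar's own z axis and vertical below 0.05 rad and distance of jar from where it was at the start of the episode below 0.012 m and ((value of joint floor_plug between -0.00051 and 0.0005 m and value of joint marker between 0.0315 and 0.0365 m) or (value of joint floor_plug between 0.00049 and 0.0015 m and value of joint marker between 0.0305 and 0.0355 m) or (value of joint floor_plug between 0.00149 and 0.0025 m and value of joint marker between 0.0295 and 0.0345 m) or (value of joint floor_plug between 0.00249 and 0.0035 m and value of joint marker between 0.0285 and 0.0335 m) or (value of joint floor_plug between 0.00349 and 0.0045 m and value of joint marker between 0.0275 and 0.0325 m) or (value of joint floor_plug between 0.00449 and 0.0055 m and value of joint marker between 0.0265 and 0.0315 m) or (value of joint floor_plug between 0.00549 and 0.0065 m and value of joint marker between 0.0255 and 0.0305 m) or (value of joint floor_plug between 0.00649 and 0.0075 m and value of joint marker between 0.0245 and 0.0295 m) or (value of joint floor_plug between 0.00749 and 0.0085 m and value of joint marker between 0.0235 and 0.0285 m) or (value of joint floor_plug between 0.00849 and 0.0095 m and value of joint marker between 0.0225 and 0.0275 m) or (value of joint floor_plug between 0.00949 and 0.0105 m and value of joint marker between 0.0215 and 0.0265 m) or (value of joint floor_plug between 0.01049 and 0.0115 m and value of joint marker between 0.0205 and 0.0255 m) or (value of joint floor_plug between 0.01149 and 0.0125 m and value of joint marker between 0.0195 and 0.0245 m) or (value of joint floor_plug between 0.01249 and 0.0135 m and value of joint marker between 0.0185 and 0.0235 m) or (value of joint floor_plug between 0.01349 and 0.0145 m and value of joint marker between 0.0175 and 0.0225 m) or (value of joint floor_plug between 0.01449 and 0.0155 m and value of joint marker between 0.0165 and 0.0215 m) or (value of joint floor_plug between 0.01549 and 0.0165 m and value of joint marker between 0.0155 and 0.0205 m) or (value of joint floor_plug between 0.01649 and 0.0175 m and value of joint marker between 0.0145 and 0.0195 m) or (value of joint floor_plug between 0.01749 and 0.0185 m and value of joint marker between 0.0135 and 0.0185 m))); the robot touches nothing.
It fails at once if the depth rod (with its ring) presses on the blender jar with more than 20 N (contact force between gauge and jar above 20 N).
It fails at once if the blender jar is shifted by more than 12 mm or tipped by more than 0.1 rad (distance of jar from where it was at the start of the episode above 0.012 m or angle between jar's own z axis and vertical above 0.1 rad).
It fails at once if the gripper touches the marker ring (contact force between marker and the fingers above 0.3 N).
It fails at once if the gripper or arm pushes on the jar (contact force between jar and the fingers above 2 N or contact force between jar and the arm above 2 N).
It fails at once if a bystander is moved by more than 20 mm (distance of any of wrench, seal, funnel, mug, spice from where it was at the start of the episode above 0.02 m).
It also fails if it takes over 64 s, if anything falls off the work surface, if the arm or the gripper's body presses on something with over 40 N, if the wrist force passes 120 N, or if a joint passes its speed limit or range.

## Robot

A 6-joint arm with a two-finger parallel gripper is mounted at the origin on the work surface. World frame = base frame: x ahead of the robot, y to its left, z up, the work surface at z = 0. Lengths are in m, angles in rad, forces in N, time in s.
With the tool pointing down it reaches from about 0.325 to 0.85 m from the base axis. Payload 4.4 kg.
Tool frame: the origin (TCP) lies at the very end of the fingers, on their centre line; the grasp point (between the pads) lies 19 mm behind it; z points along the fingers, y is the direction in which the jaws open and shut (so a half turn about z gives the same grasp; the last joint's range is limited). The gripper opens to 94 mm and grips with 3 to 60 N. Pads are 16 mm wide; open, the fingers measure 119 mm over their backs; the gripper's body (75 mm by 177 mm) begins 78 mm behind the grasp point.
Start: joints at [1.192, 0.207, 1.542, -0, 1.393, -0.15], TCP at [0.13, 0.56, 0.173] pointing down, gripper open.
Joint ranges: [-2.73, 2.73], [-0.86, 2.22], [0.23, 2.46], [-1.11, 4.25], [0.08, 2.63], [-2.82, 2.82]. Speed limits (rad/s): [2.79, 2.79, 3.14, 3.14, 3.14, 3.14].

## Interface

Orientations are given as [roll, pitch, yaw] about the fixed x, y, z axes, in that order (R = Rz(yaw) Ry(pitch) Rx(roll)).
In Python, from workcell import robot gives the robot as it stands.
- The arm moves only by the shell command python3 -m creep 'ROWS' [OPENING] [FORCE]. ROWS is a JSON object of lists of equal length, an entry for each row: "slide": the shift along the tool's x, y, z in cm, a list of three; "spin": the turn about the tool's z in rad. In form: {"slide": [[tx, ty, tz], ...], "spin": [spin, ...]}. A call has 1 to 5 rows; each row is the pose to reach, as a shift and turn from the pose measured when the call began, along the tool's axes at that moment; what a row does not reach only later rows make up. A row lasts 1/10 s, in which the tool goes at most 50 mm and 8.59 degrees, less where a joint would pass 70% of its speed; a pose out of reach is approached as far as the arm can. A call with a gripper value outside its range is refused whole. OPENING is the opening in per cent of the stroke, from 0 (shut) to 100 (fully open), set as the call begins (- or left out, the last holds). The fingers move at their own pace and stop on an object; FORCE is the grip in N (left out, the last holds). Time passes only in rows, so rows that repeat a pose let the fingers close. It gives the time, the measured TCP pose, the force and the opening at its end, in the units of the state.
- robot.sense(): the state, without advancing time (a new reading comes with each control period).
- robot.grab_frame(name): name is "scene" or "top" or "wrist"; returns the picture (480x640x3 uint8, red, green, blue); there is no depth.
- robot.camera_params(name): a dict with "fx", "fy", "cx", "cy" (pixels), "pose" (4x4, takes a point from camera to world coordinates); the wrist camera has in their place "T_tool_cam" (4x4, takes a point from camera to tool coordinates, whose origin is the TCP and whose axes are the flange's). Camera axes: x right, y down, z forward; pixel columns grow to the right and rows downward; lengths in m; the calibration is good to about 2 mm. A picture is of the moment at which its call begins: read the wrist's pose just before it. camera_params takes no time and is no camera call.
- robot.close_job(): hands the job in, once; it reports no verdict.
Trained networks look in the newest picture that a camera, given by its name, has taken for a name from the list of things; names that differ only in an ending like _2 or _b are one class to them, and where a whole thing is asked for, a point or a joint stands for the part that bears it (a point fixed in the world has none). Each returns a list of dicts, best first, with "score" (0 to 1); they miss things now and then, are a little off and sometimes report something else, mostly with a low value. They report only what shows in the picture. A call takes as long as a camera call. They do not tell look-alikes from the thing itself.
- robot.find_in(target, camera): "position" ([column, row] in pixels, amid what is visible of it).
The state is a dict: "clock": time; "joint_positions": joint angles; "qvel": joint speeds; "effort": joint torques, N m; "ee_pos": TCP position; "tcp_rot": TCP orientation; "force": force on the tool from outside, world axes, zero at the start; "wrist_torque": the same for the moment, N m; "opening": opening from 0.0 (shut) to 1.0 (fully open).
Only numpy, scipy, OpenCV 4.12 (cv2) and the standard library are available. Lean on these libraries where they do the work, as an engineer would, in place of code of your own. Each camera call takes 0.05 s, during which the arm holds its last target.

## Working session

There is one attempt and no reset: what is moved stays moved. The work goes in short steps, Python scripts to look and compute and a shell command to move; the robot and the scene stay as the last step left them, time stands still between calls to the robot, and variables do not carry over. Pictures are saved under pics/ and viewed, and the job is handed in when it is done.

```bash
ls; mkdir -p pics
python3 - <<'E'
from workcell import robot
import cv2
s=robot.sense(); print(s)
for n in ("scene","top","wrist"):
    im=robot.grab_frame(n); cv2.imwrite(f"pics/{n}0.png",im[:,:,::-1])
    p=robot.camera_params(n); print(n,p)
    for t in ("gauge_grip","stand","jar","socket_mouth","stand_seat","marker_low"):
        print(t,[(x['position'],round(x['score'],2)) for x in robot.find_in(t,n)])
E
```

```text
pics
{'clock': 0.0, 'joint_positions': array([ 1.19251088e+00,  2.07438444e-01,  1.54294632e+00, -9.74264314e-07,
        1.39351935e+00, -1.50484936e-01]), 'qvel': array([ 0.00074447, -0.00061604, -0.0016633 ,  0.00289269,  0.00121803,
        0.00161549]), 'effort': array([ 9.30373353e-04, -3.70877373e+01, -2.81416494e+01,  6.99062389e-02,
        3.60838347e-02, -1.61765697e-04]), 'ee_pos': array([0.12952489, 0.55930556, 0.17138408]), 'tcp_rot': array([-3.13930717e+00, -3.45581645e-04,  2.91379192e+00]), 'force': array([0.19061592, 0.69764395, 0.10139307]), 'wrist_torque': array([ 0.06922279, -0.01803165,  0.0517151 ]), 'opening': 1.0009735598734302}
scene {'fx': 553.1970550604151, 'fy': 553.1970550604151, 'cx': 311.9787351917728, 'cy': 241.428231690388, 'pose': array([[-0.10753011,  0.82813337, -0.55012034,  1.16808337],
       [ 0.99419694,  0.09130249, -0.05688841,  0.06841582],
       [ 0.00311616, -0.55304518, -0.83314543,  1.0229924 ],
       [ 0.        ,  0.        ,  0.        ,  1.        ]])}
gauge_grip [([192.0, 259.1], 0.86), ([194.2, 204.0], 0.7), ([310.1, 262.3], 0.
[... 865 characters left out ...]
ar [([239.5, 244.6], 0.95)]
socket_mouth [([236.9, 242.8], 0.56)]
stand_seat [([408.4, 332.3], 0.95), ([413.8, 269.3], 0.6)]
marker_low [([404.3, 213.6], 0.37)]
wrist {'fx': 357.49544097796803, 'fy': 357.49544097796803, 'cx': 316.1801758284061, 'cy': 240.52267856853106, 'T_tool_cam': array([[-4.48682597e-04, -9.69790511e-01, -2.43938852e-01,
         6.95300095e-02],
       [ 9.99999841e-01, -5.18558516e-04,  2.22230290e-04,
        -1.04007477e-04],
       [-3.42013395e-04, -2.43938713e-01,  9.69790589e-01,
        -2.12972922e-01],
       [ 0.00000000e+00,  0.00000000e+00,  0.00000000e+00,
         1.00000000e+00]])}
gauge_grip []
stand []
jar []
socket_mouth []
stand_seat []
marker_low []
```

View pics/scene0.png

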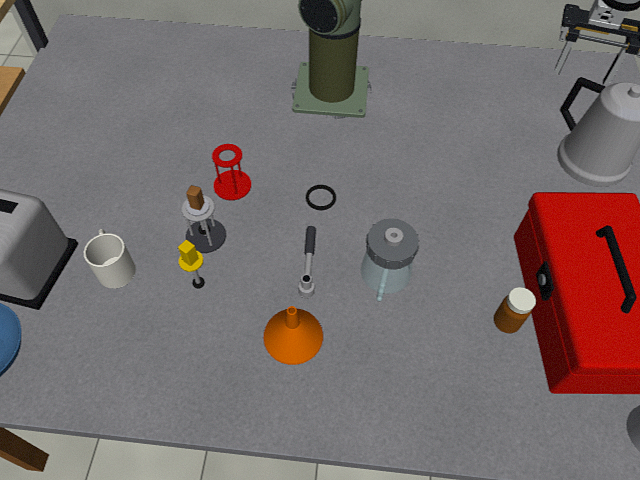

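View pics/top0.png

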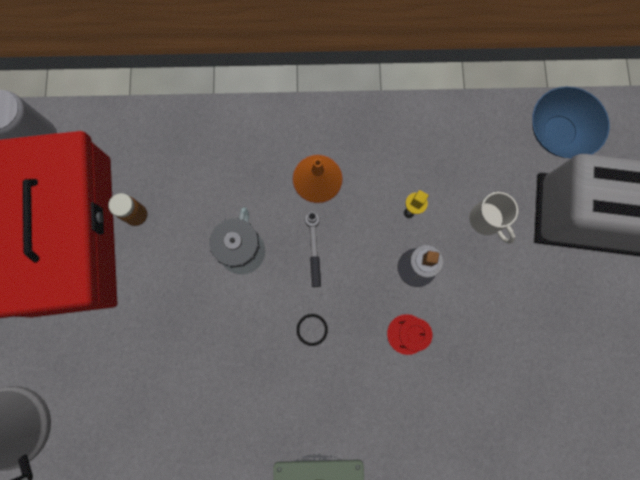

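Run:
```python
import cv2
a=cv2.imread("pics/scene0.png")[150:350,130:280]; a=cv2.resize(a,None,fx=3,fy=3,interpolation=cv2.INTER_CUBIC)
b=cv2.imread("pics/top0.png")[160:380,340:470]; b=cv2.resize(b,(int(130*600/220),600),interpolation=cv2.INTER_CUBIC)
import numpy as np
cv2.imwrite("pics/crop0.png",np.hstack([a[:600],b])[:, :800])
```

```text
(no output)
```

View pics/crop0.png

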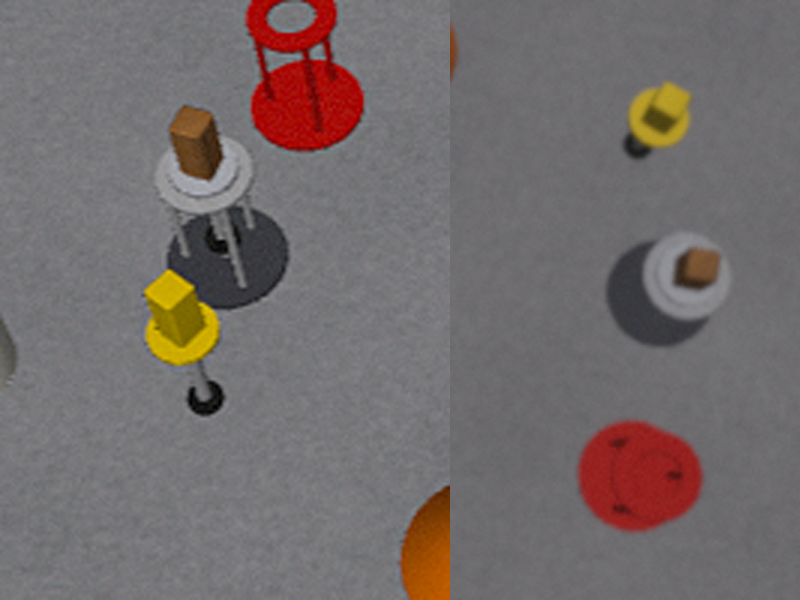

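The candidates are the brown-handled rod in the grey stand (scene 194,198; top 432,256), the yellow look-alike (scene 190,255; top 418,200), and the empty red stand (scene 230,170; top 408,333). By the description I want the brown wooden handle in the grey stand, and the crop confirms it. The jar hub is at scene (394,236), top (232,240).

```bash
cat > h.py <<'E'
import numpy as np, cv2
from scipy.spatial.transform import Rotation as R
from workcell import robot
def ray(n,uv,s=None):
    p=robot.camera_params(n)
    if n=="wrist":
        T=np.eye(4);T[:3,:3]=R.from_euler('xyz',s['tcp_rot']).as_matrix();T[:3,3]=s['ee_pos'];P=T@p['T_tool_cam']
    else:P=p['pose']
    d=P[:3,:3]@[(uv[0]-p['cx'])/p['fx'],(uv[1]-p['cy'])/p['fy'],1]
    return P[:3,3],d
def onz(n,uv,z,s=None):
    c,d=ray(n,uv,s); return c+d*(z-c[2])/d[2]
def proj(n,X,s=None):
    p=robot.camera_params(n)
    if n=="wrist":
        T=np.eye(4);T[:3,:3]=R.from_euler('xyz',s['tcp_rot']).as_matrix();T[:3,3]=s['ee_pos'];P=T@p['T_tool_cam']
    else:P=p['pose']
    q=P[:3,:3].T@(np.array(X)-P[:3,3]); return np.array([p['fx']*q[0]/q[2]+p['cx'],p['fy']*q[1]/q[2]+p['cy']])
def totool(X,s):
    """world point -> shift in tool axes (cm) for TCP to go there"""
    return 100*R.from_euler('xyz',s['tcp_rot']).as_matrix().T@(np.array(X)-s['ee_pos'])
E
python3 - <<'E'
from h import *
np.set_printoptions(precision=4,suppress=True)
a=cv2.imread("pics/top0.png")[210:310,180:300]; b=cv2.imread("pics/scene0.png")[210:310,340:450]
cv2.imwrite("pics/crop1.png",np.hstack([cv2.resize(a,(400,333),interpolation=2),cv2.resize(b,(400,364),interpolation=2)[:333]]))
print("handle top top",onz("top",(432.8,256),.164),"scene",onz("scene",(130+193/3,150+115/3),.164))
print("hub", onz("top",(232.5,240),.14),onz("scene",(394,236),.14))
print("yellow",onz("top",(421,196),.164),onz("scene",(187.5,245),.164))
print("funnel",onz("top",(318,167),.115),"mug",onz("top",(500,208),.09), "red",onz("top",(411,333),.1))
s=robot.sense(); print(R.from_euler('xyz',s['tcp_rot']).as_matrix())
E
```

```text
handle top top [ 0.5074 -0.2344  0.164 ] scene [ 0.5005 -0.2364  0.164 ]
hub [0.5527 0.1659 0.14  ] [0.5552 0.1641 0.14  ]
yellow [ 0.6306 -0.2185  0.164 ] [ 0.6341 -0.2188  0.164 ]
funnel [ 0.713  -0.0121  0.115 ] mug [ 0.6202 -0.4051  0.09  ] red [ 0.3585 -0.1947  0.1   ]
[[-0.9742  0.2258  0.    ]
 [ 0.2258  0.9742 -0.    ]
 [-0.      0.     -1.    ]]
```

View pics/crop1.png

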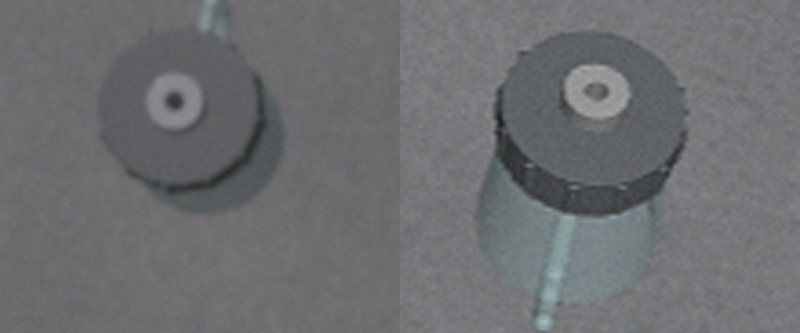

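View pics/wrist0.png

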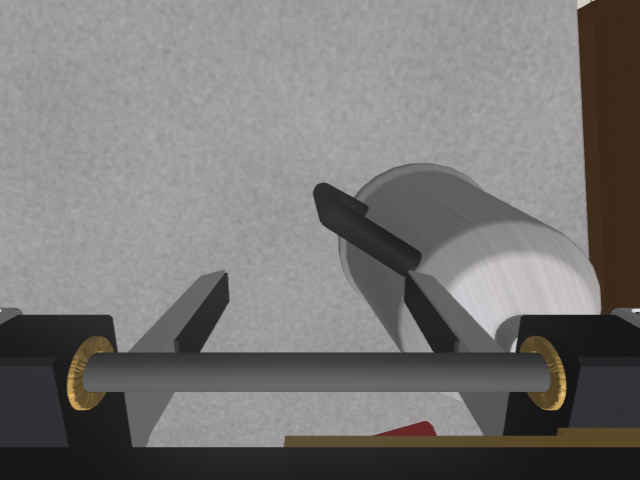

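```bash
python3 - <<'E'
from h import *
s=robot.sense(); print(s['clock'],totool([.554,.165,.34],s),totool([.130,.559,.30],s),totool([.34,.34,.36],s))
E
python3 -m creep '{"slide": [[0,0,-5],[0,0,-10],[0,0,-15],[0,0,-18],[0,0,-18]], "spin": [0.15,0.3,0.45,0.6,0.6]}'
```

```text
1.05 [-50.24066115 -28.91784227 -16.74428138] [ -0.03959325  -0.10855406 -12.74456956] [-25.44204434 -16.70154061 -18.74442589]
clock: 1.55
ee_pos: [0.1309, 0.5628, 0.3597]
tcp_rot: [3.13, -0.006, 2.312]
force: [0.4, 0.1, 0.7]
opening: 1.002
```

Run:
```python
from h import *
s=robot.sense(); print(s['clock'],totool([.554,.165,.34],s))
```

```text
1.55 [-57.92542078   4.31177065   1.6947985 ]
```

```bash
python3 -m creep '{"slide": [[-4.8,0.4,0.1],[-9.6,0.7,0.2],[-14.4,1.1,0.4],[-19.2,1.4,0.6],[-24,1.8,0.7]], "spin": [0.14,0.28,0.42,0.56,0.7]}'
python3 - <<'E'
from h import *
s=robot.sense(); print(s['clock'],totool([.554,.165,.34],s))
E
```

```text
clock: 2.05
ee_pos: [0.3067, 0.3961, 0.3497]
tcp_rot: [3.138, -0.01, 1.609]
force: [0.3, 1.1, -0.2]
opening: 0.998
2.05 [-24.04262854  23.83899383   0.8099045 ]
```

```bash
python3 -m creep '{"slide": [[-3.4,3.4,0.1],[-6.8,6.8,0.2],[-10.2,10.2,0.4],[-13.6,13.6,0.6],[-17,17,0.8]], "spin": [0,0,0,0,0]}'
python3 -m creep '{"slide": [[-3.4,3.4,0.1],[-6,6.2,0.1],[-7.0,6.8,0.1],[-7,6.8,0.1],[-7,6.8,0.1]], "spin": [0,0,0,0,0]}'
python3 - <<'E'
from h import *
s=robot.sense(); print(s['clock'],s['ee_pos'],s['tcp_rot'])
im=robot.grab_frame("wrist"); cv2.imwrite("pics/w1.png",im[:,:,::-1])
print(robot.find_in("socket_mouth","wrist"), proj("wrist",[.554,.165,.14],s))
E
```

```text
clock: 2.55
ee_pos: [0.4835, 0.231, 0.3389]
tcp_rot: [3.141, -0.01, 1.61]
force: [0.0, 1.7, -0.1]
opening: 1.001
clock: 3.05
ee_pos: [0.5532, 0.1645, 0.3366]
tcp_rot: [-3.141, -0.01, 1.611]
force: [1.1, -0.2, -0.6]
opening: 1.002
3.05 [0.55319397 0.16446453 0.33660722] [-3.14081137 -0.01018816  1.61105247]
[{'position': [318.7, 214.1], 'score': 0.64}] [316.1932809  214.44451097]
```

View pics/w1.png

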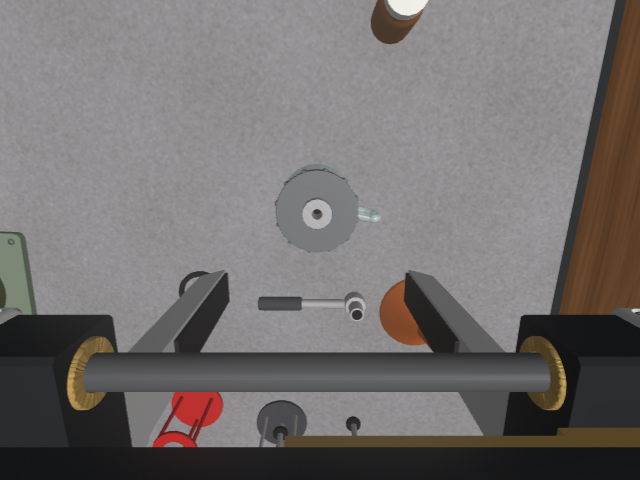

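```bash
python3 - <<'E'
from h import *
s=robot.sense(); print(s['clock'],s['tcp_rot'],totool([.504,-.235,.32],s), onz("wrist",(317.3,213.3),.14,s))
E
python3 -m creep '{"slide": [[-4.8,-0.4,0.1],[-9.6,-0.8,0.2],[-14.4,-1.2,0.4],[-19.2,-1.6,0.6],[-24,-2.0,0.8]], "spin": [0,0,0,0,0]}'
python3 - <<'E'
from h import *
s=robot.sense(); print(s['clock'],s['tcp_rot'],totool([.504,-.235,.32],s))
E
```

```text
3.15 [ 3.14067218 -0.01010543  1.61230263] [-39.78899642  -6.57185063   1.33807744] [0.55552221 0.16690622 0.14      ]
clock: 3.65
ee_pos: [0.5426, -0.0753, 0.3277]
tcp_rot: [3.139, -0.01, 1.616]
force: [0.6, 0.3, 1.2]
opening: 0.999
3.65 [ 3.13914477 -0.00991475  1.61567861] [-15.79051932  -4.57256936   0.60101849]
```

```bash
python3 -m creep '{"slide": [[-4.8,-1.3,0.2],[-9.6,-2.6,0.4],[-14.0,-4,0.5],[-15.8,-4.6,0.6],[-15.8,-4.6,0.6]], "spin": [0,0,0,0,0]}'
python3 - <<'E'
from h import *
s=robot.sense(); print(s['clock'],s['ee_pos'],s['tcp_rot'])
im=robot.grab_frame("wrist"); cv2.imwrite("pics/w2.png",im[:,:,::-1])
cv2.imwrite("pics/w2c.png",cv2.resize(im[140:290,220:420,::-1],(800,600),interpolation=2))
print(robot.find_in("gauge_grip","wrist"),robot.find_in("stand_seat","wrist"), proj("wrist",[.504,-.235,.164],s))
E
```

```text
clock: 4.15
ee_pos: [0.503, -0.2361, 0.32]
tcp_rot: [3.139, -0.01, 1.613]
force: [0.2, 0.5, -0.3]
opening: 0.999
4.15 [ 0.50296492 -0.23610773  0.32003686] [ 3.13922372 -0.00960878  1.61349752]
[{'position': [421.1, 202.8], 'score': 0.88}, {'position': [321.2, 213.9], 'score': 0.73}] [{'position': [210.6, 175.6], 'score': 0.86}, {'position': [314.0, 194.6], 'score': 0.75}] [315.94517451 220.11780177]
```

View pics/w2.png

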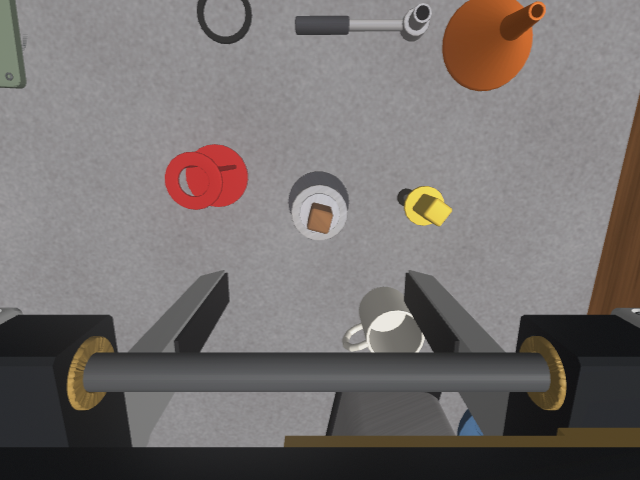

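View pics/w2c.png

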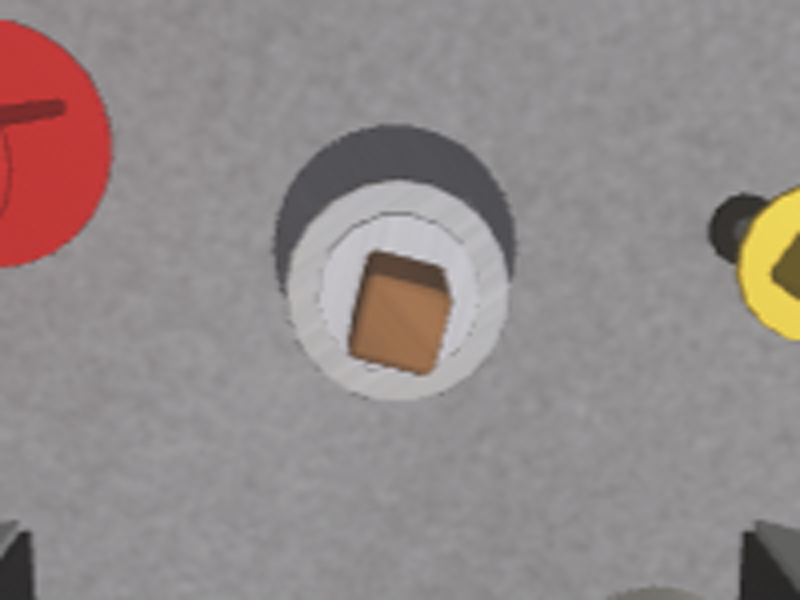

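Run:
```python
from h import *
np.set_printoptions(precision=4,suppress=True)
s=robot.sense(); print(s['clock'],s['ee_pos'],s['tcp_rot'])
C=[(367,275),(453,300),(432,375),(350,353)]
W=np.array([onz("wrist",(220+x/4,140+y/4),.164,s) for x,y in C]); print(W, W.mean(0))
for i in range(4):
    d=W[(i+1)%4]-W[i]; print(np.hypot(*d[:2]), np.arctan2(d[1],d[0])%(np.pi/2))
print("hoop",onz("wrist",(319.5,212.6),.108,s))
p=[ .5045,-.2368,.300]
```

```text
4.3 [ 0.5042 -0.2333  0.3205] [ 3.1382 -0.0102  1.6179]
[[ 0.5005 -0.2204  0.164 ]
 [ 0.5233 -0.2259  0.164 ]
 [ 0.5189 -0.2462  0.164 ]
 [ 0.4969 -0.2413  0.164 ]] [ 0.5099 -0.2334  0.164 ]
0.02344522247763716 1.3319111311192253
0.02079768738667474 1.3575689904461605
0.02250641882801784 1.3491740439025675
0.021230699020125768 1.4014761330303511
hoop [ 0.5099 -0.2329  0.108 ]
```

```bash
python3 -m creep '{"slide": [[0,0.3,2],[0,0.3,5],[0,0.3,8],[0,0.3,11],[0,0.3,11]], "spin": [0.13,0.257,0.257,0.257,0.257]}'
python3 -m creep '{"slide": [[0,0,0],[0,0,0]], "spin": [0,0]}'
python3 - <<'E'
from h import *
np.set_printoptions(precision=4,suppress=True)
for i in range(3):
  s=robot.sense(); print(s['clock'],s['ee_pos'],s['tcp_rot'])
  im=robot.grab_frame("wrist")
cv2.imwrite("pics/w3.png",im[:,:,::-1])
t=robot.grab_frame("top"); sc=robot.grab_frame("scene")
cv2.imwrite("pics/ts3.png",np.hstack([cv2.resize(t[200:300,380:480,::-1],(400,400),interpolation=2),cv2.resize(sc[150:300,130:280,::-1],(400,400),interpolation=2)]))
E
```

```text
clock: 4.8
ee_pos: [0.5052, -0.2278, 0.2059]
tcp_rot: [-3.134, -0.015, 1.364]
force: [-0.0, 0.3, -0.5]
opening: 1.001
clock: 5.0
ee_pos: [0.5062, -0.2271, 0.2074]
tcp_rot: [-3.135, -0.014, 1.366]
force: [-0.3, -0.8, 0.3]
opening: 1.001
5.0 [ 0.5062 -0.2271  0.2074] [-3.1354 -0.0142  1.3658]
5.05 [ 0.5064 -0.2277  0.2079] [-3.1364 -0.0136  1.3654]
5.1 [ 0.5065 -0.228   0.208 ] [-3.1369 -0.0134  1.365 ]
```

View pics/w3.png

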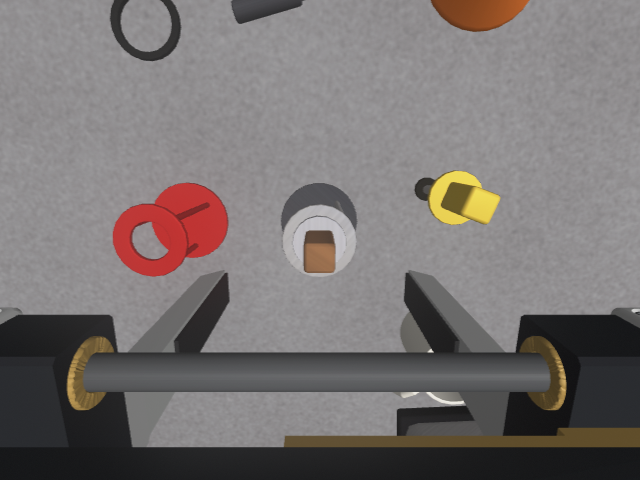

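View pics/ts3.png

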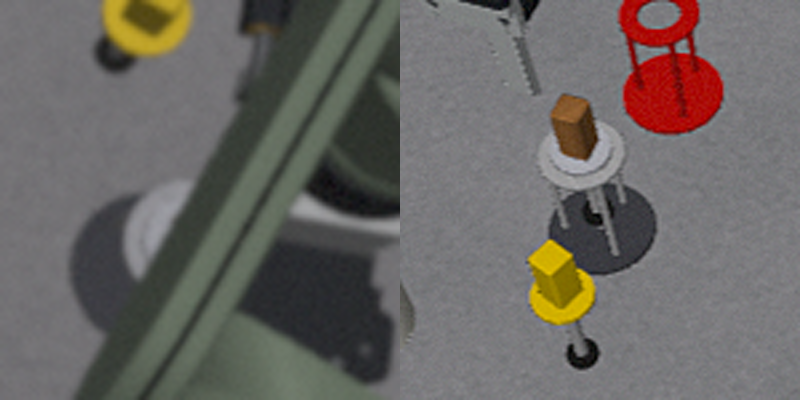

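Run:
```python
from h import *
np.set_printoptions(precision=4,suppress=True)
s=robot.sense(); print(s['clock'],s['ee_pos'],s['tcp_rot'],s['joint_positions'])
W=onz("wrist",(320,257.5),.164,s); H=onz("wrist",(320,240),.108,s); print(W,H)
print(totool(W,s),totool(H,s), totool([W[0],W[1],.123],s))
```

```text
5.25 [ 0.5059 -0.2283  0.2073] [-3.1358 -0.0137  1.3641] [-0.5871  0.1458  1.5401  0.0106  1.4661 -0.3816]
[ 0.5081 -0.2353  0.164 ] [ 0.5084 -0.2351  0.108 ]
[-0.7006  0.3823  4.3182] [-0.7492  0.4411  9.9178] [-0.7568  0.4059  8.4177]
```

```bash
python3 -m creep '{"slide": [[-0.4,0.2,0.5],[-0.75,0.4,1.5],[-0.75,0.4,2.5],[-0.75,0.4,3.5],[-0.75,0.4,3.5]], "spin": [0,0,0,0,0]}'
python3 -m creep '{"slide": [[0,0,0],[0,0,0]], "spin": [0,0]}'
python3 - <<'E'
from h import *
np.set_printoptions(precision=4,suppress=True)
im=robot.grab_frame("wrist")
s=robot.sense(); print(s['clock'],s['ee_pos'],s['tcp_rot'])
cv2.imwrite("pics/w4.png",im[:,:,::-1])
E
```

```text
clock: 5.75
ee_pos: [0.5065, -0.2349, 0.1692]
tcp_rot: [-3.131, -0.016, 1.364]
force: [-0.2, -0.6, -0.2]
opening: 1.002
clock: 5.95
ee_pos: [0.5063, -0.2347, 0.169]
tcp_rot: [-3.13, -0.016, 1.364]
force: [0.3, 0.0, -0.2]
opening: 1.002
6.0 [ 0.5065 -0.2349  0.1693] [-3.131  -0.0158  1.3639]
```

View pics/w4.png

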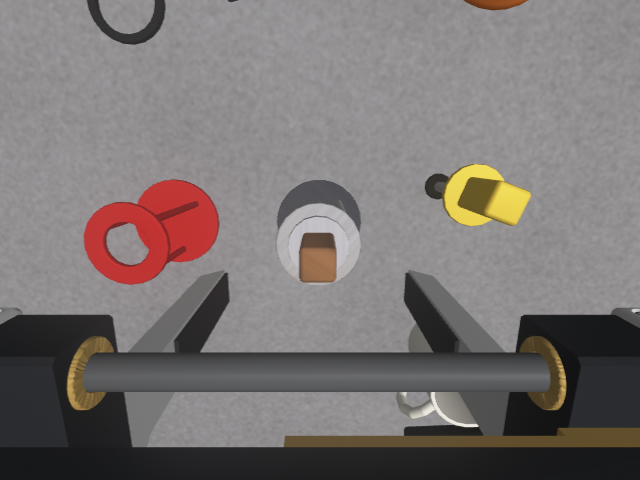

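Run:
```python
from h import *
np.set_printoptions(precision=4,suppress=True)
s=robot.sense(); print(s['clock'],s['ee_pos'],s['tcp_rot'])
W=onz("wrist",(318,266),.164,s); H=onz("wrist",(318.5,244),.108,s); print(W,H)
print(totool([W[0],W[1],.123],s),totool([H[0],H[1],.123],s),R.from_euler('xyz',s['tcp_rot']).as_matrix()[:,2])
```

```text
6.0 [ 0.5065 -0.2349  0.1693] [-3.131  -0.0158  1.3639]
[ 0.5083 -0.2364  0.164 ] [ 0.5086 -0.2356  0.108 ]
[-0.189   0.2561  4.6291] [-0.1072  0.2649  4.6303] [-0.0071  0.0176 -0.9998]
```

```bash
python3 -m creep '{"slide": [[-0.1,0.2,1],[-0.15,0.25,2],[-0.15,0.25,3],[-0.15,0.25,4.0],[-0.15,0.25,4.4]], "spin": [0,0,0,0,0]}'
python3 -m creep '{"slide": [[0,0,0],[0,0,0]], "spin": [0,0]}'
python3 - <<'E'
from h import *
np.set_printoptions(precision=4,suppress=True)
im=robot.grab_frame("wrist")
sc=robot.grab_frame("scene")
s=robot.sense(); print(s['clock'],s['ee_pos'],s['tcp_rot'],R.from_euler('xyz',s['tcp_rot']).as_matrix()[:,2])
cv2.imwrite("pics/w5.png",np.hstack([im[200:440,150:490,::-1],cv2.resize(sc[150:300,130:280,::-1],(240,240),interpolation=2)]))
E
```

```text
clock: 6.5
ee_pos: [0.5073, -0.2353, 0.1232]
tcp_rot: [-3.128, -0.017, 1.364]
force: [-0.6, -0.8, 0.5]
opening: 1.0
clock: 6.7
ee_pos: [0.5071, -0.2352, 0.1229]
tcp_rot: [-3.127, -0.017, 1.364]
force: [0.3, 0.3, -0.4]
opening: 1.0
6.8 [ 0.5076 -0.2355  0.1236] [-3.1289 -0.0166  1.3639] [-0.009   0.0189 -0.9998]
```

View pics/w5.png

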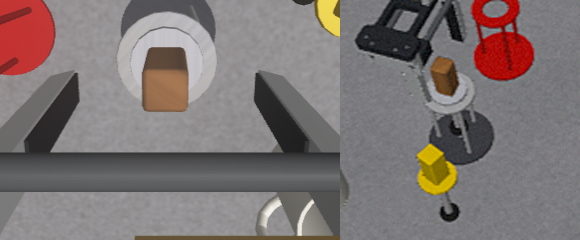

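```bash
python3 - <<'E'
from h import *
s=robot.sense(); W=onz("wrist",(316,291.5),.164,s); print(W,totool(W,s))
E
python3 -m creep '{"slide": [[0,0,0],[0,0,0],[0,0,0],[0,0,0],[0,0,0]], "spin": [0,0,0,0,0]}' 20 20
python3 -m creep '{"slide": [[0,0,0],[0,0,0],[0,0,0],[0,0,0],[0,0,0]], "spin": [0,0,0,0,0]}' 20 20
```

```text
[ 0.50879935 -0.2365334   0.164     ] [-0.006623    0.08614274 -4.03957533]
clock: 7.3
ee_pos: [0.5076, -0.2355, 0.1237]
tcp_rot: [-3.129, -0.017, 1.364]
force: [-0.7, 0.6, 0.3]
opening: 0.616
clock: 7.8
ee_pos: [0.5074, -0.2355, 0.1237]
tcp_rot: [-3.128, -0.017, 1.364]
force: [-1.6, 0.5, -0.0]
opening: 0.25
```

```bash
python3 -m creep '{"slide": [[0,0,0],[0,0,0],[0,0,0],[0,0,0]], "spin": [0,0,0,0]}' 5 20
python3 - <<'E'
from h import *
im=robot.grab_frame("wrist")
s=robot.sense(); print(s['clock'],s['ee_pos'],s['tcp_rot'],s['force'],s['opening'])
cv2.imwrite("pics/w6.png",im[200:440,150:490,::-1])
E
```

```text
clock: 8.2
ee_pos: [0.5074, -0.2355, 0.1237]
tcp_rot: [-3.128, -0.017, 1.364]
force: [-0.4, -0.8, 0.2]
opening: 0.252
8.25 [ 0.50740426 -0.23548893  0.12365758] [-3.1284313  -0.01664064  1.36390708] [-0.04463809  0.12192418  0.9427184 ] 0.25231257274867647
```

View pics/w6.png

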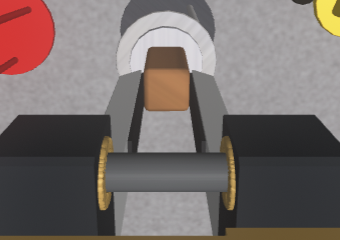

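```bash
python3 - <<'E'
from h import *
np.set_printoptions(precision=3,suppress=True)
s=robot.sense(); M=R.from_euler('xyz',s['tcp_rot']).as_matrix(); print(M.T@[0,0,18])
E
python3 -m creep '{"slide": [[-0.02,0,-0.5],[-0.04,0,-2],[-0.08,0,-4],[-0.14,0,-7],[-0.2,0,-10]], "spin": [0,0,0,0,0]}'
```

```text
[  0.3    -0.237 -17.996]
clock: 8.75
ee_pos: [0.5079, -0.2393, 0.2255]
tcp_rot: [-3.129, -0.017, 1.364]
force: [0.3, -0.8, -1.1]
opening: 0.251
```

```bash
python3 -m creep '{"slide": [[0.1,-0.1,-2],[0.2,-0.1,-4],[0.2,-0.1,-6],[0.2,-0.1,-8],[0.2,-0.1,-8]], "spin": [0,0,0,0,0]}'
python3 -m creep '{"slide": [[0,0,0],[0,0,0]], "spin": [0,0]}'
python3 - <<'E'
from h import *
np.set_printoptions(precision=4,suppress=True)
im=robot.grab_frame("wrist"); sc=robot.grab_frame("scene")
s=robot.sense(); print(s['clock'],s['ee_pos'],s['tcp_rot'],s['force'],s['opening'],R.from_euler('xyz',s['tcp_rot']).as_matrix()[:,2])
cv2.imwrite("pics/s7.png",np.hstack([cv2.resize(sc[80:330,100:300,::-1],(480,600),interpolation=2),cv2.resize(im[200:480,240:390,::-1],(320,600))]))
print(totool([.5545,.1655,.30],s))
E
```

```text
clock: 9.25
ee_pos: [0.5099, -0.2398, 0.3104]
tcp_rot: [-3.137, -0.013, 1.364]
force: [0.0, 0.3, -0.9]
opening: 0.252
clock: 9.45
ee_pos: [0.5097, -0.2397, 0.3102]
tcp_rot: [-3.136, -0.014, 1.364]
force: [-0.1, 0.6, -2.2]
opening: 0.254
9.55 [ 0.5093 -0.2395  0.3093] [-3.1347 -0.0142  1.3641] [ 1.0865 -0.3544 -1.8241] 0.2485296538200368 [-0.0038  0.0153 -0.9999]
[40.5481 -3.8811  1.527 ]
```

View pics/s7.png

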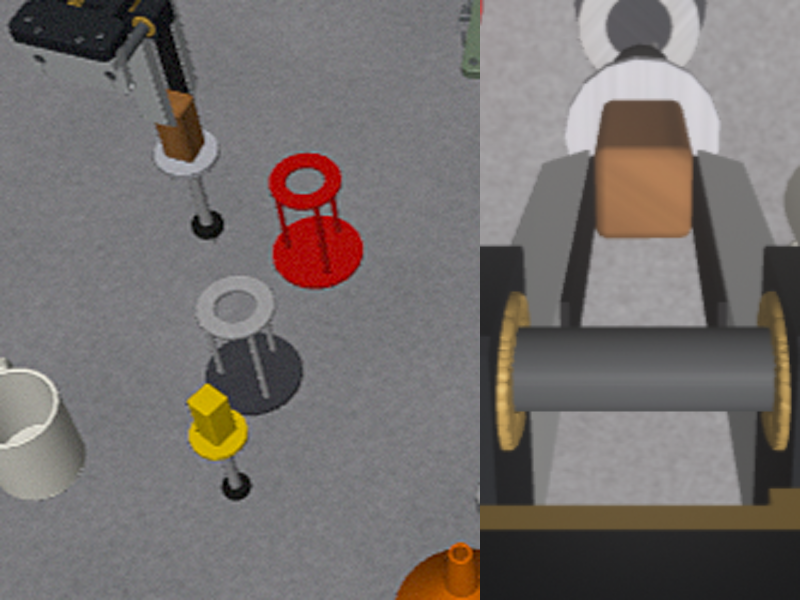

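```bash
python3 -m creep '{"slide": [[2,-0.2,0],[6,-0.6,0.2],[10,-1,0.4],[14,-1.4,0.6],[18,-1.8,0.8]], "spin": [0,0,0,0,0]}'
python3 -m creep '{"slide": [[4,-0.4,0.1],[8,-0.8,0.2],[12,-1.2,0.3],[15,-1.4,0.4],[17,-1.5,0.4]], "spin": [0,0,0,0,0]}'
python3 - <<'E'
from h import *
np.set_printoptions(precision=4,suppress=True)
s=robot.sense(); print(totool([.5545,.1655,.29],s))
E
```

```text
clock: 10.05
ee_pos: [0.528, -0.058, 0.3027]
tcp_rot: [-3.133, -0.014, 1.364]
force: [-0.4, 0.5, -1.8]
opening: 0.253
clock: 10.55
ee_pos: [0.5474, 0.114, 0.2999]
tcp_rot: [-3.13, -0.014, 1.366]
force: [-0.3, -1.4, -1.3]
opening: 0.251
[ 5.175  -0.346   1.0692]
```

```bash
python3 -m creep '{"slide": [[2.5,-0.2,0.2],[4,-0.3,0.4],[5.1,-0.35,0.6],[5.15,-0.35,0.8],[5.15,-0.35,0.8]], "spin": [0,0,0,0,0]}'
python3 -m creep '{"slide": [[0,0,0],[0,0,0],[0,0,0]], "spin": [0,0,0]}'
python3 - <<'E'
from h import *
np.set_printoptions(precision=4,suppress=True)
im=robot.grab_frame("wrist"); sc=robot.grab_frame("scene");tp=robot.grab_frame("top")
s=robot.sense(); print(s['clock'],s['ee_pos'],s['tcp_rot'],s['force'],s['opening'],R.from_euler('xyz',s['tcp_rot']).as_matrix()[:,2])
cv2.imwrite("pics/s8.png",np.hstack([cv2.resize(sc[120:270,330:450,::-1],(480,600),interpolation=2),cv2.resize(im[150:450,240:390,::-1],(300,600))]))
cv2.imwrite("pics/t8.png",cv2.resize(tp[180:300,170:300,::-1],(650,600),interpolation=2))
E
```

```text
clock: 11.05
ee_pos: [0.5542, 0.1645, 0.292]
tcp_rot: [-3.129, -0.013, 1.365]
force: [-0.4, 0.2, -1.3]
opening: 0.255
clock: 11.35
ee_pos: [0.5543, 0.1638, 0.2922]
tcp_rot: [-3.13, -0.013, 1.364]
force: [0.4, -0.7, -0.8]
opening: 0.253
11.5 [0.5543 0.1642 0.2922] [-3.1295 -0.0133  1.3649] [-0.1955  0.0298 -2.0542] 0.25479144839490436 [-0.0091  0.0154 -0.9998]
```

View pics/s8.png

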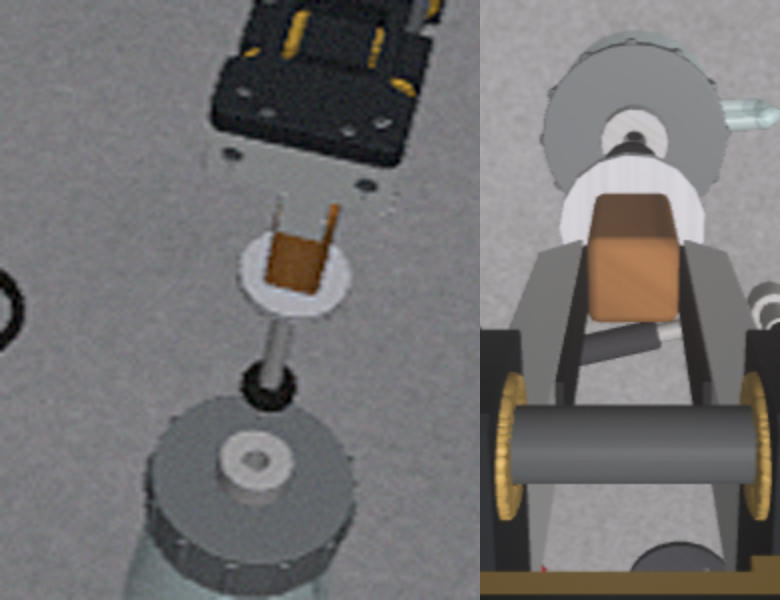

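View pics/t8.png

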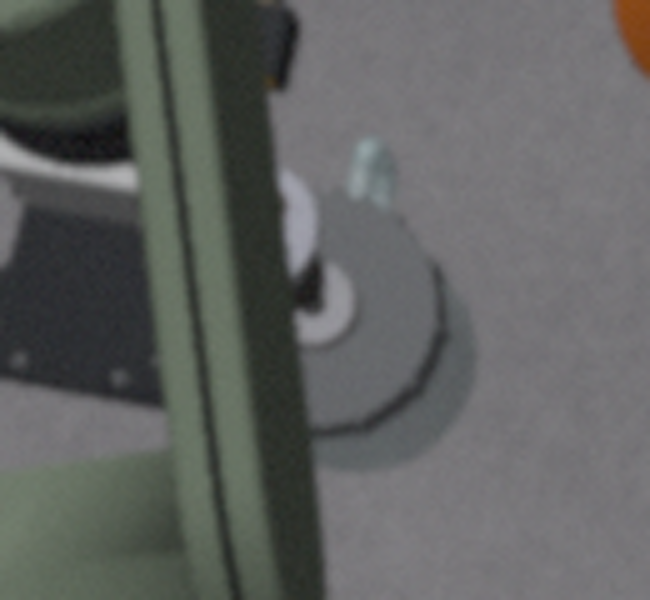

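Run:
```python
from h import *
np.set_printoptions(precision=4,suppress=True)
s=robot.sense(); t=s['ee_pos'][2]-.1157
f=lambda x,y:(330+x/4,120+y/4)
print("hole",onz("scene",f(257,461),.14), "ring",[onz("scene",f(269,384),t+h) for h in(.016,.02)],"flange",onz("scene",f(296,275),t+.105))
g=lambda x,y:(240+(x-480)/2,150+y/2)
print("W hole",onz("wrist",g(635,137),.14,s),"handle",onz("wrist",g(634,280),t+.156,s),"flange",onz("wrist",g(632,222),t+.106,s))
```

```text
hole [0.5534 0.1645 0.14  ] ring [array([0.5459, 0.1632, 0.1925]), array([0.5489, 0.1628, 0.1965])] flange [0.5531 0.1633 0.2815]
W hole [0.5557 0.1683 0.14  ] handle [0.5561 0.164  0.3325] flange [0.5552 0.1649 0.2825]
```

Run:
```python
from h import *
np.set_printoptions(precision=3,suppress=True)
s=robot.sense(); M=R.from_euler('xyz',s['tcp_rot']).as_matrix(); print(M.T@[0,0.1,-2.6], totool([.5543,.1655,.266],s))
```

```text
[0.063 0.011 2.601] [0.089 0.008 2.618]
```

```bash
python3 -m creep '{"slide": [[0.05,0,0.5],[0.07,0,1.2],[0.07,0,2],[0.07,0,2.4],[0.07,0,2.4]], "spin": [0,0,0,0,0]}'
python3 -m creep '{"slide": [[0,0,0],[0,0,0],[0,0,0]], "spin": [0,0,0]}'
cat > look.py <<'E'
import sys
from h import *
np.set_printoptions(precision=4,suppress=True)
k=sys.argv[1]
im=robot.grab_frame("wrist"); sc=robot.grab_frame("scene")
s=robot.sense(); print(s['clock'],s['ee_pos'],s['tcp_rot'],s['force'],s['opening'],"tip z",s['ee_pos'][2]-.1157)
cv2.imwrite(f"pics/s{k}.png",np.hstack([cv2.resize(sc[190:265,364:424,::-1],(480,600),interpolation=2),cv2.resize(im[150:450,240:390,::-1],(300,600))]))
E
python3 look.py 9
```

```text
clock: 12.0
ee_pos: [0.5534, 0.1652, 0.2666]
tcp_rot: [-3.127, -0.012, 1.365]
force: [-0.3, -0.5, -1.7]
opening: 0.253
clock: 12.3
ee_pos: [0.5536, 0.1653, 0.267]
tcp_rot: [-3.128, -0.013, 1.365]
force: [-0.0, 0.9, -0.3]
opening: 0.251
12.4 [0.5536 0.1652 0.267 ] [-3.1276 -0.0125  1.365 ] [ 0.1728  0.0888 -1.2471] 0.25237861483571244 tip z 0.1512841168447642
```

View pics/s9.png

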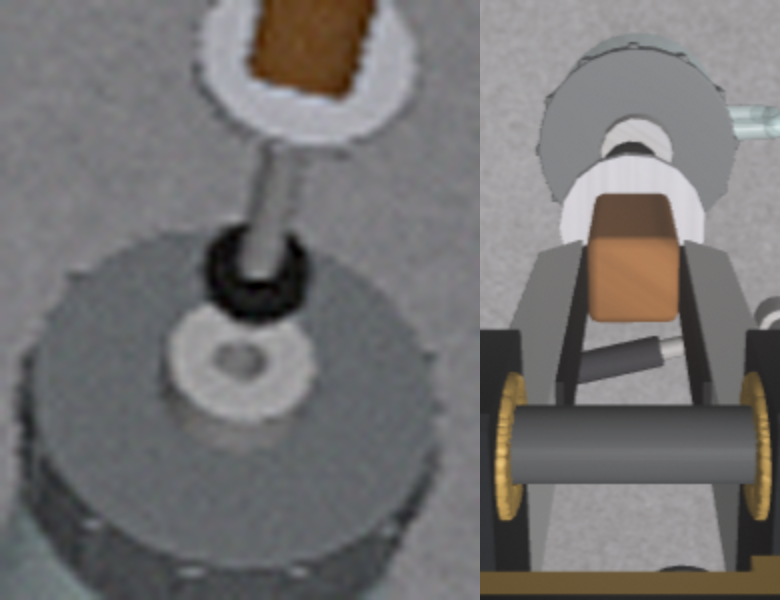

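```bash
cat > fit.py <<'E'
from h import *
from scipy.optimize import least_squares
np.set_printoptions(precision=4,suppress=True)
def circ(c,z,r):
    a=np.linspace(0,2*np.pi,72)
    return np.array([proj("scene",[c[0]+r*np.cos(t),c[1]+r*np.sin(t),z]) for t in a])
def ext(P): return np.array([P[:,0].min(),P[:,0].max(),P[:,1].max()])
up=lambda p:np.array([(p[...,0]-364)*8-0+3.5,(p[...,1]-190)*8+3.5]).T
def fit(tz,ring,flange,hub):
    # hub
    h=least_squares(lambda c:ext(up(circ(c,.14,.018)))-hub,[.554,.165],diff_step=1e-4)
    f=least_squares(lambda c:ext(np.vstack([up(circ(c,tz+.1,.024)),up(circ(c,tz+.106,.024))]))-flange,[.554,.165],diff_step=1e-4)
    print("hub",h.x,h.fun,"flange",f.x,f.fun)
    for m in (0,.002,.004,.006):
        r=least_squares(lambda c:ext(np.vstack([up(circ(c,tz+.012+m,.013)),up(circ(c,tz+.02+m,.013))]))-ring,[.554,.165],diff_step=1e-4)
        print("ring m",m,r.x,r.fun)
E
python3 - <<'E'
from fit import *
fit(.1513,[205,311,327],[200,418,146],[168,317,422])
print("hole",onz("scene",(364+(240-3.5)/8,190+(361-3.5)/8),.14))
E
```

```text
hub [0.5518 0.1637] [-0.2062  0.206  -0.0046] flange [0.5472 0.1638] [-2.0211  2.0079 -0.0692]Traceback (most recent call last):
  File "<stdin>", line 2, in <module>
  File "fit.py", line 15, in fit
    r=least_squares(lambda c:ext(np.vstack([up(circ(c,tz+.012+m,.013)),up(circ(c,tz+.02+m,.013))]))-ring,[.554,.165],diff_step=1e-4)
    return func(*args, **kwargs)
    vector_fun = VectorFunction(
        fun_wrapped,
    ...<6 lines>...
        workers=workers
    )
    self.J, dct = approx_derivative(
                  ~~~~~~~~~~~~~~~~~^
        self.fun_wrapped, self.x, f0=self.f, **finite_diff_options
        ^^^^^^^^^^^^^^^^^^^^^^^^^^^^^^^^^^^^^^^^^^^^^^^^^^^^^^^^^^
    )
    ^
    J, _nfev = _dense_difference(fun_wrapped, x0, f0, h,
               ~~~~~~~~~~~~~~~~~^^^^^^^^^^^^^^^^^^^^^^^^
                             use_one_sided, method,
                             ^^^^^^^^^^^^^^^^^^^^^^
                             mf)
                             ^^^
    df = [f_eval - f0 for f_eval in f_evals]
                                    ^^^^^^^
    f = np.atleast_1d(self.fun(x, *self.args, **self.kwargs))
                      ~~~~~~~~^^^^^^^^^^^^^^^^^^^^^^^^^^^^^^
    return np.atleast_1d(self.fun(x))
                         ~~~~~~~~^^^
    return self.f(x, *self.args, **self.kwargs)
           ~~~~~~^^^^^^^^^^^^^^^^^^^^^^^^^^^^^^
  File "fit.py", line 15, in <lambda>
    r=least_squares(lambda c:ext(np.vstack([up(circ(c,tz+.012+m,.013)),up(circ(c,tz+.02+m,.013))]))-ring,[.554,.165],diff_step=1e-4)
                                                                          ~~~~^^^^^^^^^^^^^^^^^
  File "fit.py", line 6, in circ
    return np.array([proj("scene",[c[0]+r*np.cos(t),c[1]+r*np.sin(t),z]) for t in a])
                     ~~~~^^^^^^^^^^^^^^^^^^^^^^^^^^^^^^^^^^^^^^^^^^^^^^^
  File "h.py", line 14, in proj
    p=robot.camera_params(n)
ValueError: time passes only in moves, steps and waits
```

```bash
sed -i 's/robot.camera_params(n)/CP(n)/; ' h.py; sed -i 's/^from workcell import robot/from workcell import robot\nimport functools\n@functools.lru_cache(None)\ndef CP(n): return robot.camera_params(n)/' h.py
python3 - <<'E'
from fit import *
fit(.1513,[205,311,327],[200,418,146],[168,317,422])
print("hole",onz("scene",(364+(240-3.5)/8,190+(361-3.5)/8),.14))
E
```

```text
hub [0.5518 0.1637] [-0.2062  0.206  -0.0046] flange [0.5472 0.1638] [-2.0211  2.0079 -0.0692]
ring m 0 [0.5453 0.1637] [-4.1362  4.1071 -0.0714]
ring m 0.002 [0.5467 0.1635] [-4.2694  4.2393 -0.0738]
ring m 0.004 [0.5481 0.1633] [-4.4032  4.3721 -0.0763]
ring m 0.006 [0.5495 0.1631] [-4.5377  4.5055 -0.0788]
hole [0.5522 0.1632 0.14  ]
```

Run:
```python
from h import *
im=robot.grab_frame("wrist")
c=im[160:310,260:380,::-1]; cv2.imwrite("pics/w10.png",cv2.resize(c,(480,600),interpolation=2))
t=robot.grab_frame("top"); cv2.imwrite("pics/t10.png",cv2.resize(t[200:280,200:280,::-1],(600,600),interpolation=2))
```

```text
(no output)
```

View pics/w10.png

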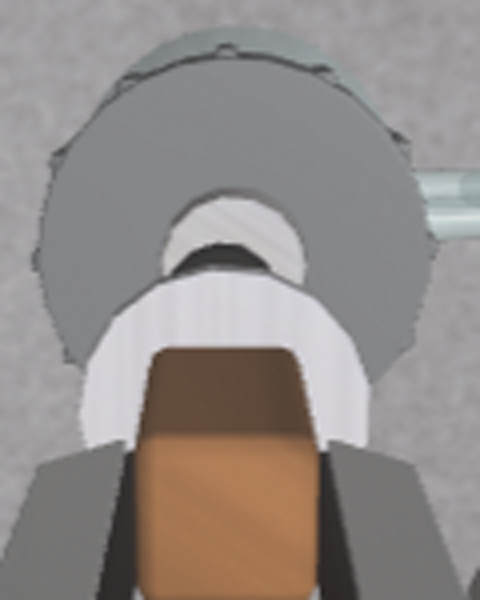

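View pics/t10.png

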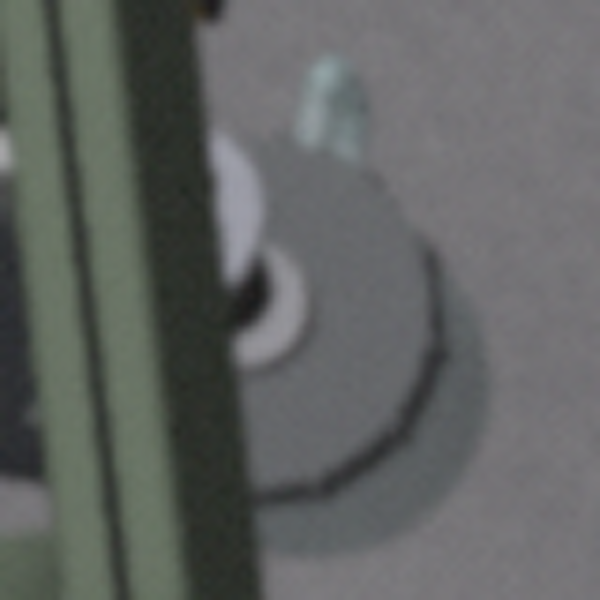

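Run:
```python
from h import *
np.set_printoptions(precision=4,suppress=True)
s=robot.sense(); print(s['clock'],s['ee_pos'],s['tcp_rot'])
tx=R.from_euler('xyz',s['tcp_rot']).as_matrix()[:,0]
g=lambda x,y:(260+x/4-.4,160+y/4-.4)
print("hub",onz("wrist",g(234,193),.14,s)-tx*.018)
for m in (0,.003,.006): print("ring",onz("wrist",g(222,243),.1513+.02+m,s)-tx*.013)
print("flange far",onz("wrist",g(225,270),.1513+.106,s)-tx*.024, "handle",onz("wrist",g(228,517),.1513+.156,s))
```

```text
12.5 [0.5535 0.1652 0.2669] [-3.1274 -0.0125  1.365 ]
hub [0.5547 0.1659 0.1398]
ring [0.5521 0.1649 0.1711]
ring [0.5522 0.1654 0.1741]
ring [0.5524 0.1659 0.1771]
flange far [0.554  0.1645 0.257 ] handle [0.5554 0.1658 0.3073]
```

```bash
python3 -m creep '{"slide": [[0.04,0.12,0.1],[0.08,0.25,0.3],[0.08,0.25,0.5],[0.08,0.25,0.5],[0.08,0.25,0.5]], "spin": [0,0,0,0,0]}'
cat > look.py <<'E'
import sys
from h import *
np.set_printoptions(precision=4,suppress=True)
k=sys.argv[1]
im=robot.grab_frame("wrist"); sc=robot.grab_frame("scene")
s=robot.sense(); print(s['clock'],s['ee_pos'],s['tcp_rot'],s['force'],s['opening'],"tip z",s['ee_pos'][2]-.1157)
cv2.imwrite(f"pics/s{k}.png",np.hstack([cv2.resize(sc[190:265,374:414,::-1],(320,600),interpolation=2),cv2.resize(im[160:310,260:380,::-1],(480,600),interpolation=2)]))
E
python3 look.py 11
```

```text
clock: 13.0
ee_pos: [0.5559, 0.1655, 0.2616]
tcp_rot: [-3.127, -0.012, 1.365]
force: [-0.5, 0.1, -1.5]
opening: 0.247
13.1 [0.5561 0.1656 0.2619] [-3.1274 -0.0125  1.365 ] [-0.3475 -0.0857 -1.5286] 0.25226382188106516 tip z 0.14617041473167822
```

View pics/s11.png

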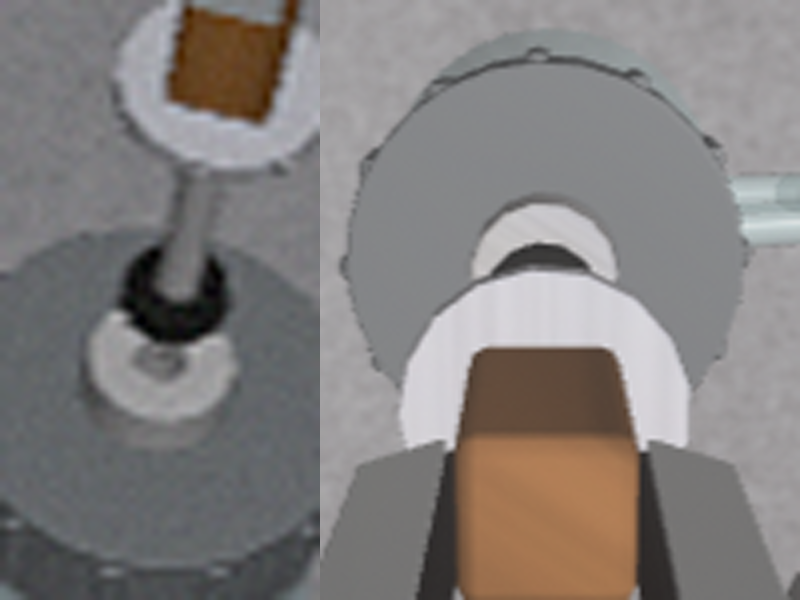

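Run:
```python
from fit import *
s=robot.sense(); tz=s['ee_pos'][2]-.1157
fit(tz,[121+80,228+80,343],[112+80,336+80,170],[87+80,238+80,422])
tx=R.from_euler('xyz',s['tcp_rot']).as_matrix()[:,0]
g=lambda x,y:(260+x/4-.4,160+y/4-.4)
print("hub",onz("wrist",g(225,201),.14,s)-tx*.018)
for m in (0,.003,.006): print("ring",onz("wrist",g(223.5,243),tz+.02+m,s)-tx*.013)
```

```text
hub [0.5518 0.1637] [ 0.794  -0.7932  0.0176] flange [0.55   0.1634] [ 1.3197 -1.3112  0.0449]
ring m 0 [0.5463 0.1636] [-3.4215  3.3975 -0.0587]
ring m 0.002 [0.5478 0.1634] [-3.5534  3.5285 -0.0611]
ring m 0.004 [0.5492 0.1632] [-3.6859  3.66   -0.0635]
ring m 0.006 [0.5506 0.1629] [-3.8191  3.7922 -0.0659]
hub [0.555  0.1655 0.1398]
ring [0.555  0.1651 0.166 ]
ring [0.5551 0.1656 0.169 ]
ring [0.5553 0.1661 0.172 ]
```

```bash
python3 -m creep '{"slide": [[0,0.03,0.2],[0,0.03,0.4],[-0.01,0.04,0.6],[-0.01,0.04,0.8],[-0.01,0.04,0.8]], "spin": [0,0,0,0,0]}'
python3 look.py 12
```

```text
clock: 13.6
ee_pos: [0.556, 0.1655, 0.2533]
tcp_rot: [-3.127, -0.012, 1.365]
force: [-0.5, 0.2, -1.1]
opening: 0.252
13.7 [0.5563 0.1655 0.2538] [-3.1272 -0.0124  1.365 ] [-0.2729 -0.3442 -1.5117] 0.24991906070904638 tip z 0.13805632272463844
```

View pics/s12.png

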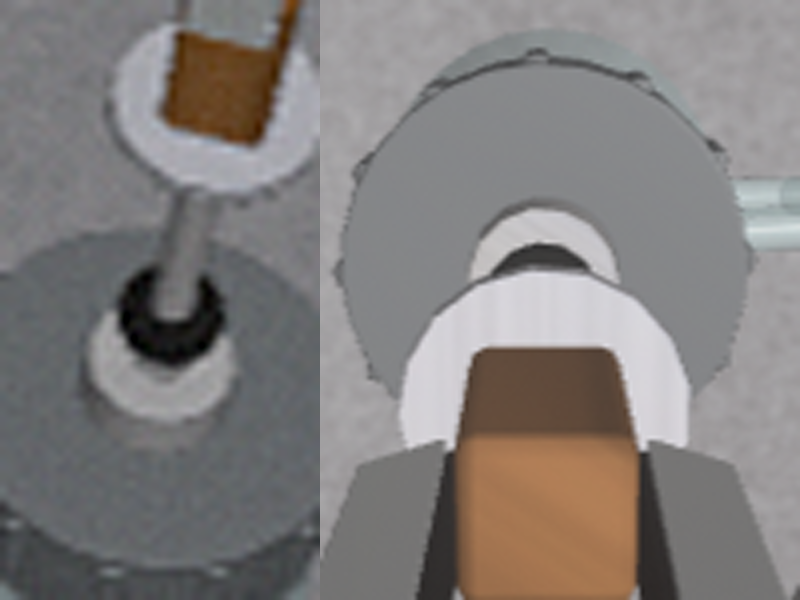

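```bash
python3 -m creep '{"slide": [[0,0,0.1],[0,0,0.2],[0,0,0.3],[-0.01,0,0.4],[-0.01,0,0.5]], "spin": [0,0,0,0,0]}'
python3 -m creep '{"slide": [[0,0,0]], "spin": [0]}'
python3 look.py 13
```

```text
clock: 14.2
ee_pos: [0.5562, 0.1655, 0.2487]
tcp_rot: [-3.127, -0.012, 1.365]
force: [0.8, -0.2, -0.5]
opening: 0.252
clock: 14.3
ee_pos: [0.5561, 0.1654, 0.2484]
tcp_rot: [-3.127, -0.012, 1.365]
force: [0.3, 0.2, -1.9]
opening: 0.252
14.4 [0.5562 0.1655 0.2486] [-3.1272 -0.0124  1.365 ] [ 1.095   0.3427 -1.0306] 0.25112199613957065 tip z 0.1329105965242987
```

View pics/s13.png

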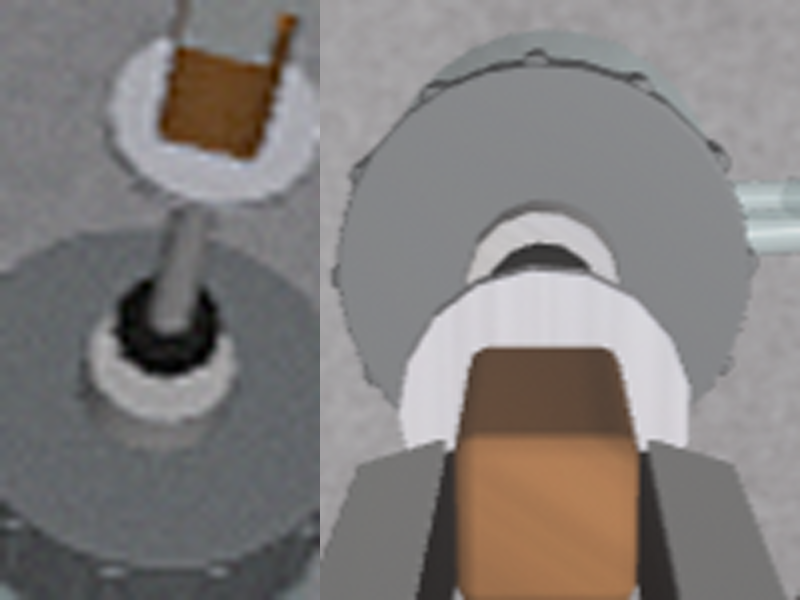

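```bash
python3 -m creep '{"slide": [[0,0.02,0.1],[0,0.02,0.2],[0,0.02,0.3],[-0.01,0.02,0.4],[-0.01,0.02,0.5]], "spin": [0,0,0,0,0]}'
python3 -m creep '{"slide": [[0,0,0.1],[0,0,0.2],[0,0,0.3],[-0.01,0,0.4],[-0.01,0,0.5]], "spin": [0,0,0,0,0]}'
python3 look.py 14
```

```text
clock: 14.9
ee_pos: [0.5563, 0.1654, 0.2435]
tcp_rot: [-3.127, -0.012, 1.365]
force: [-0.4, 1.2, -1.1]
opening: 0.251
clock: 15.4
ee_pos: [0.5563, 0.1654, 0.2386]
tcp_rot: [-3.127, -0.012, 1.365]
force: [-0.7, 0.2, -0.2]
opening: 0.251
15.5 [0.5562 0.1654 0.2386] [-3.1272 -0.0124  1.365 ] [-0.3487 -0.0791 -0.9425] 0.2558160871818555 tip z 0.1228980063818656
```

View pics/s14.png

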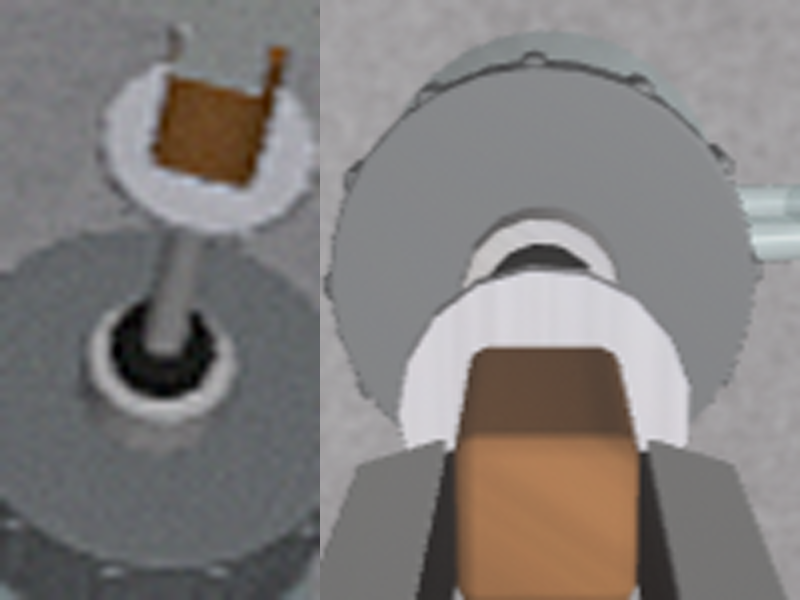

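```bash
python3 -m creep '{"slide": [[0,0,0.1],[0,0,0.2],[0,0,0.3],[0,0,0.4],[-0.01,0.01,0.5]], "spin": [0,0,0,0,0]}'
python3 -m creep '{"slide": [[0,0,0.1],[0,0,0.2],[0,0,0.25],[0,0,0.25]], "spin": [0,0,0,0]}'
```

```text
clock: 16.0
ee_pos: [0.5562, 0.1654, 0.2335]
tcp_rot: [-3.127, -0.012, 1.365]
force: [-0.8, -1.0, 0.7]
opening: 0.25
clock: 16.4
ee_pos: [0.5561, 0.1654, 0.2308]
tcp_rot: [-3.127, -0.012, 1.365]
force: [0.2, -0.0, -0.3]
opening: 0.253
```

```bash
cat > chk.py <<'E'
from workcell import robot
import sys
f=[robot.sense()['force'][2]]
s=robot.sense(); print("tip",round(s['ee_pos'][2]-.1157,4),"F",s['force'].round(2)); sys.exit(0 if s['force'][2]<2.2 else 1)
E
M(){ :; }
python3 -m creep '{"slide": [[0,0,0.05],[0,0,0.1],[0,0,0.1]], "spin": [0,0,0]}' >/dev/null && python3 chk.py && \
python3 -m creep '{"slide": [[0,0,0.05],[0,0,0.1],[0,0,0.1]], "spin": [0,0,0]}' >/dev/null && python3 chk.py && \
python3 -m creep '{"slide": [[0,0,0.05],[0,0,0.1],[0,0,0.1]], "spin": [0,0,0]}' >/dev/null && python3 chk.py && \
python3 -m creep '{"slide": [[0,0,0.05],[0,0,0.1],[0,0,0.1]], "spin": [0,0,0]}' >/dev/null && python3 chk.py && \
python3 -m creep '{"slide": [[0,0,0.05],[0,0,0.1],[0,0,0.1]], "spin": [0,0,0]}' >/dev/null && python3 chk.py && \
python3 -m creep '{"slide": [[0,0,0.05],[0,0,0.1],[0,0,0.1]], "spin": [0,0,0]}' >/dev/null && python3 chk.py
```

```text
tip 0.1141 F [-0.27 -0.49 -0.74]
tip 0.113 F [-0.13  0.33 -0.18]
tip 0.1119 F [-0.34  0.47 -1.25]
tip 0.1108 F [0.4  0.51 0.3 ]
tip 0.1096 F [-0.62 -0.77 -0.34]
tip 0.1085 F [-0.04 -0.21 -1.45]
```

```bash
python3 look.py 15
```

```text
18.3 [0.556  0.1654 0.2242] [-3.1266 -0.0121  1.3649] [-1.2187 -0.3046  0.2935] 0.2531644027138097 tip z 0.10849537637180237
```

View pics/s15.png

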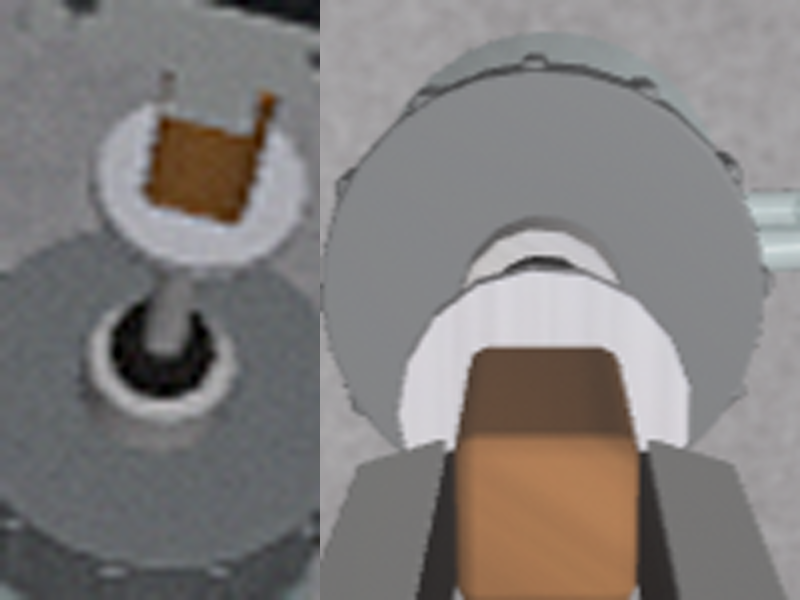

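```bash
python3 -m creep '{"slide": [[0,0,0.05],[0,0,0.1],[0,0,0.1]], "spin": [0,0,0]}' >/dev/null && python3 chk.py && \
python3 -m creep '{"slide": [[0,0,0.05],[0,0,0.1],[0,0,0.1]], "spin": [0,0,0]}' >/dev/null && python3 chk.py && \
python3 -m creep '{"slide": [[0,0,0.05],[0,0,0.1],[0,0,0.1]], "spin": [0,0,0]}' >/dev/null && python3 chk.py && \
python3 -m creep '{"slide": [[0,0,0.05],[0,0,0.1],[0,0,0.1]], "spin": [0,0,0]}' >/dev/null && python3 chk.py && \
python3 -m creep '{"slide": [[0,0,0.05],[0,0,0.1],[0,0,0.1]], "spin": [0,0,0]}' >/dev/null && python3 chk.py && \
python3 -m creep '{"slide": [[0,0,0.05],[0,0,0.1],[0,0,0.1]], "spin": [0,0,0]}' >/dev/null && python3 chk.py
```

```text
tip 0.1074 F [ 0.16  0.09 -0.71]
tip 0.1063 F [-0.52  0.35 -0.83]
tip 0.1052 F [-0.51  0.44  0.13]
tip 0.1045 F [-0.26  0.63  0.82]
tip 0.1042 F [-0.61 -0.13  4.22]
```

```bash
for i in 1 2; do python3 -m creep '{"slide": [[0,0,0],[0,0,0]], "spin": [0,0]}'|tail -2|head -1; done; python3 chk.py
```

```text
force: [-0.9, -0.6, 3.9]
force: [-0.3, 0.6, 3.3]
tip 0.1042 F [-0.32  0.59  3.34]
```

```bash
python3 -m creep '{"slide": [[0,0,0.02],[0,0,0.05],[0,0,0.05]], "spin": [0,0,0]}'; python3 look.py 16
```

```text
clock: 20.5
ee_pos: [0.5563, 0.1656, 0.2198]
tcp_rot: [-3.128, -0.013, 1.365]
force: [-1.6, -0.3, 4.5]
opening: 0.253
20.6 [0.5563 0.1656 0.2198] [-3.1281 -0.0128  1.3651] [-1.1378 -0.0799  4.5286] 0.2530848172546589 tip z 0.10409425920094578
```

View pics/s16.png

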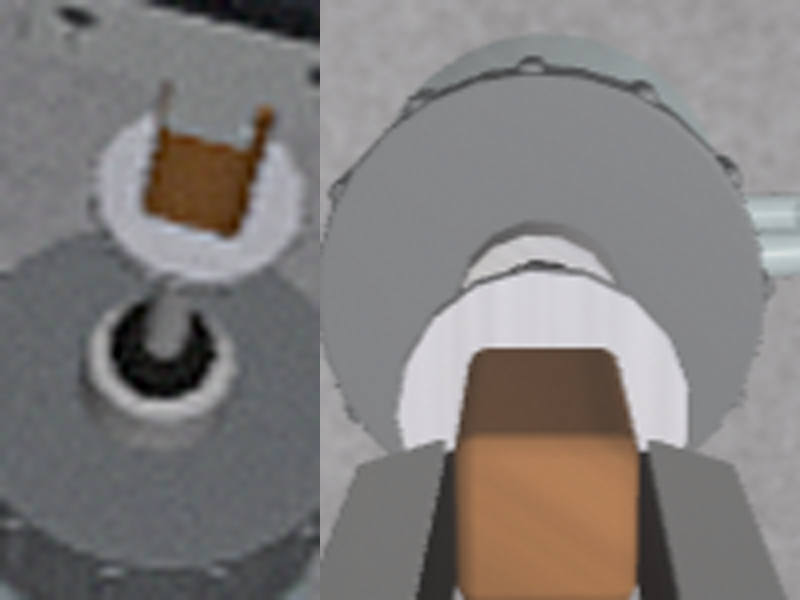

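```bash
python3 - <<'E'
from h import *
s=robot.sense(); print(R.from_euler('xyz',s['tcp_rot']).as_matrix().T@[0,0,4])
E
python3 -m creep '{"slide": [[0.01,0,-0.3],[0.01,-0.01,-0.7],[0.02,-0.02,-1.2],[0.02,-0.02,-1.7],[0.03,-0.03,-2.2]], "spin": [0,0,0,0,0]}'
python3 -m creep '{"slide": [[0.01,0,-0.5],[0.01,-0.01,-1.0],[0.02,-0.02,-1.5],[0.03,-0.02,-2.2],[0.03,-0.03,-3]], "spin": [0,0,0,0,0]}'
```

```text
[ 0.05101788 -0.0540518  -3.99930939]
clock: 21.1
ee_pos: [0.5564, 0.1656, 0.242]
tcp_rot: [-3.128, -0.013, 1.365]
force: [-0.7, 0.1, -1.3]
opening: 0.251
clock: 21.6
ee_pos: [0.5563, 0.1655, 0.2724]
tcp_rot: [-3.128, -0.013, 1.365]
force: [0.2, -0.1, -1.2]
opening: 0.252
```

```bash
python3 -m creep '{"slide": [[0.02,0,-1],[0.04,-0.04,-2.2],[0.04,-0.04,-3],[0.04,-0.04,-3.5],[0.04,-0.04,-3.5]], "spin": [0,0,0,0,0]}'
python3 look.py 17
python3 - <<'E'
from h import *
np.set_printoptions(precision=3,suppress=True)
print(totool([.5074,-.2355,.305],robot.sense()))
E
```

```text
clock: 22.1
ee_pos: [0.557, 0.1655, 0.3087]
tcp_rot: [-3.13, -0.013, 1.365]
force: [0.8, 0.3, -1.3]
opening: 0.254
22.2 [0.5563 0.1654 0.3072] [-3.1272 -0.0124  1.365 ] [-0.2934  0.4017 -1.714 ] 0.2535989998744141 tip z 0.1915223169319982
[-40.241   3.407  -0.325]
```

View pics/s17.png

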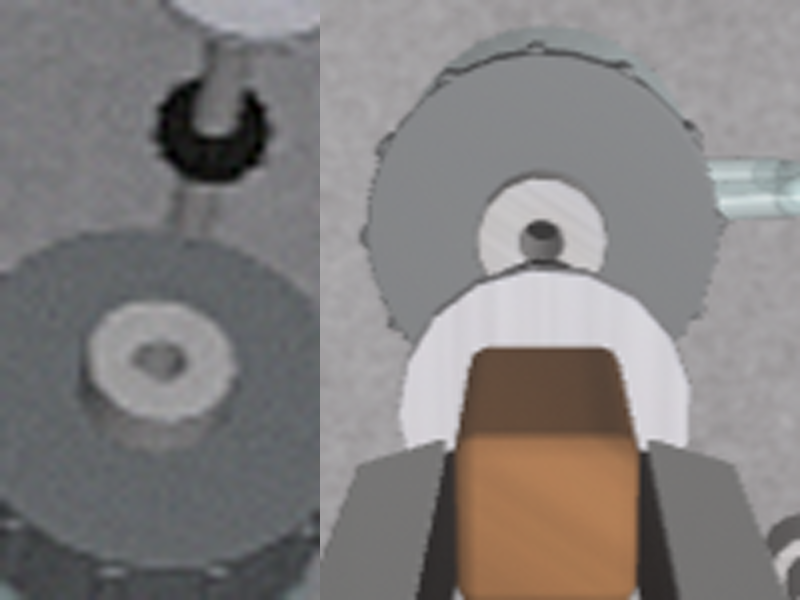

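The ring (scene crop 213,130) now sits well up the rod, about 30–40 mm above the tip, and the jar is where it was (hub 160,360). Next I carry the rod back.

```bash
python3 -m creep '{"slide": [[-2,0.2,0],[-6,0.5,0],[-10,0.85,0],[-14,1.2,0],[-18,1.5,0]], "spin": [0,0,0,0,0]}'
python3 -m creep '{"slide": [[-4,0.4,0],[-8,0.7,0],[-12,1.05,0],[-15,1.3,0],[-17,1.4,0]], "spin": [0,0,0,0,0]}'
python3 - <<'E'
from h import *
np.set_printoptions(precision=3,suppress=True)
print(totool([.5074,-.2355,.295],robot.sense()))
E
```

```text
clock: 22.7
ee_pos: [0.5334, -0.0151, 0.3039]
tcp_rot: [-3.126, -0.012, 1.365]
force: [0.7, 0.6, -0.5]
opening: 0.251
clock: 23.2
ee_pos: [0.5114, -0.1865, 0.3006]
tcp_rot: [-3.124, -0.012, 1.363]
force: [0.3, 1.4, -1.7]
opening: 0.254
[-4.884  0.624  0.485]
```

```bash
python3 -m creep '{"slide": [[-2.5,0.3,0],[-4,0.5,0],[-4.9,0.6,0],[-4.9,0.6,0],[-4.9,0.6,0]], "spin": [0,0,0,0,0]}'
python3 -m creep '{"slide": [[0,0,0],[0,0,0],[0,0,0]], "spin": [0,0,0]}'
cat > look2.py <<'E'
import sys
from h import *
np.set_printoptions(precision=4,suppress=True)
k=sys.argv[1]
im=robot.grab_frame("wrist"); sc=robot.grab_frame("scene")
s=robot.sense(); print(s['clock'],s['ee_pos'],s['tcp_rot'],s['force'],"tip z",s['ee_pos'][2]-.1157)
print("to grasp xy",totool([.5074,-.2355,s['ee_pos'][2]],s),"vert per cm down",R.from_euler('xyz',s['tcp_rot']).as_matrix().T@[0,0,-1])
cv2.imwrite(f"pics/s{k}.png",np.hstack([cv2.resize(sc[140:260,160:240,::-1],(400,600),interpolation=2),cv2.resize(im[130:310,260:380,::-1],(400,600),interpolation=2)]))
E
python3 look2.py 18
```

```text
clock: 23.7
ee_pos: [0.5073, -0.2349, 0.2997]
tcp_rot: [-3.124, -0.013, 1.364]
force: [0.3, 0.1, -1.7]
opening: 0.256
clock: 24.0
ee_pos: [0.5076, -0.2342, 0.2999]
tcp_rot: [-3.124, -0.013, 1.365]
force: [0.1, 0.6, -1.9]
opening: 0.254
24.1 [ 0.5075 -0.2345  0.2999] [-3.1241 -0.0132  1.3644] [-0.2509  0.1015 -0.8957] tip z 0.1841578884938004
to grasp xy [-0.1021  0.0148 -0.0016] vert per cm down [-0.0132  0.0175  0.9998]
```

View pics/s18.png

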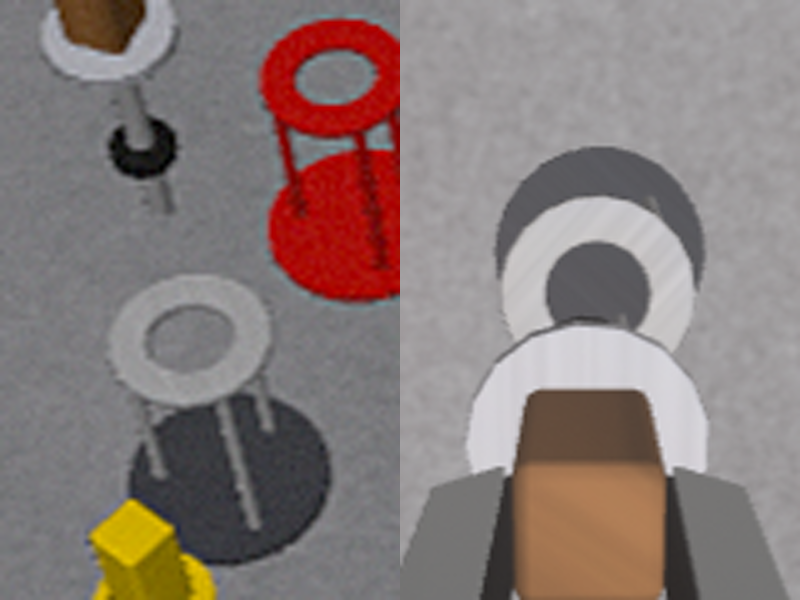

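```bash
python3 -m creep '{"slide": [[-0.08,0.03,1],[-0.13,0.06,2.5],[-0.16,0.1,4.5],[-0.19,0.13,6.3],[-0.19,0.13,6.3]], "spin": [0,0,0,0,0]}'
python3 -m creep '{"slide": [[0,0,0],[0,0,0]], "spin": [0,0]}'
python3 look2.py 19
```

```text
clock: 24.6
ee_pos: [0.5048, -0.2339, 0.2319]
tcp_rot: [-3.116, -0.016, 1.364]
force: [-0.8, -0.3, -1.1]
opening: 0.254
clock: 24.8
ee_pos: [0.5046, -0.2339, 0.2317]
tcp_rot: [-3.115, -0.017, 1.364]
force: [0.5, 0.1, -1.1]
opening: 0.25
24.9 [ 0.5053 -0.2342  0.2327] [-3.1173 -0.0159  1.3641] [-0.2009  0.7658 -1.9666] tip z 0.1170210022367523
to grasp xy [-0.081   0.2348 -0.007 ] vert per cm down [-0.0159  0.0243  0.9996]
```

View pics/s19.png

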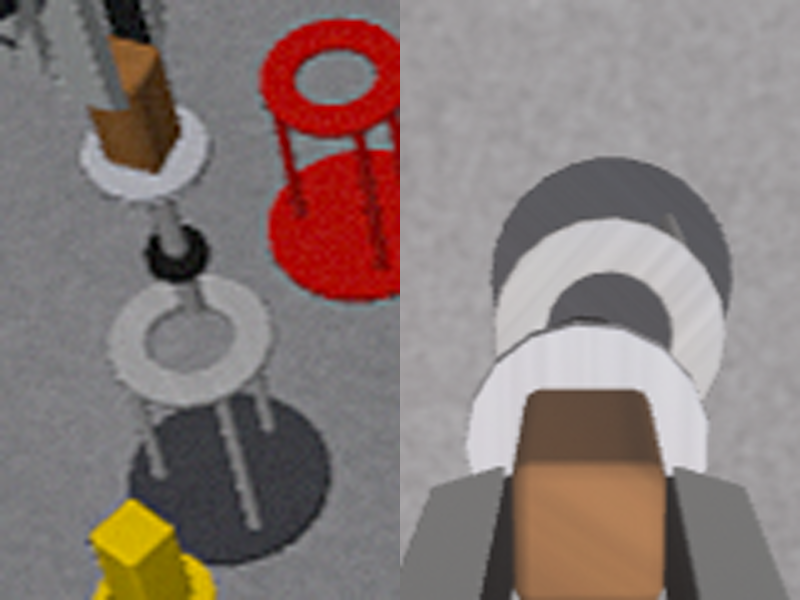

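```bash
python3 -m creep '{"slide": [[0.03,0.0,-2],[0.06,-0.03,-4],[0.1,-0.05,-6],[0.1,-0.06,-6.5],[0.1,-0.06,-6.5]], "spin": [0,0,0,0,0]}'
python3 -m creep '{"slide": [[0,0,0],[0,0,0]], "spin": [0,0]}'
```

```text
clock: 25.4
ee_pos: [0.507, -0.235, 0.2993]
tcp_rot: [-3.121, -0.015, 1.364]
force: [-0.2, 0.1, -0.9]
opening: 0.253
clock: 25.6
ee_pos: [0.5065, -0.2347, 0.2982]
tcp_rot: [-3.119, -0.015, 1.364]
force: [0.4, -0.9, -1.1]
opening: 0.253
```

```bash
python3 - <<'E'
from h import *
np.set_printoptions(precision=3,suppress=True)
s=robot.sense();print(s['ee_pos'],totool([.5074,-.2355,.235],s),R.from_euler('xyz',s['tcp_rot']).as_matrix()[:,2])
E
python3 -m creep '{"slide": [[-0.04,0.08,0.5],[-0.08,0.14,1.2],[-0.1,0.18,2],[-0.12,0.2,2.5],[-0.12,0.2,2.6]], "spin": [0,0,0,0,0]}'
python3 - <<'E'
from h import *
np.set_printoptions(precision=3,suppress=True)
s=robot.sense();print(s['ee_pos'],s['tcp_rot'],totool([.5074,-.2355,.235],s))
E
```

```text
[ 0.507 -0.235  0.298] [-0.16   0.248  6.314] [-0.019  0.02  -1.   ]
clock: 26.1
ee_pos: [0.5071, -0.2354, 0.2706]
tcp_rot: [-3.116, -0.016, 1.364]
force: [0.6, 0.3, -1.2]
opening: 0.25
[ 0.507 -0.235  0.271] [-3.116 -0.016  1.364] [-0.064  0.123  3.554]
```

```bash
python3 -m creep '{"slide": [[-0.02,0.03,0.8],[-0.03,0.06,1.6],[-0.05,0.08,2.4],[-0.06,0.12,3.2],[-0.06,0.12,3.2]], "spin": [0,0,0,0,0]}'
python3 -m creep '{"slide": [[0,0,0],[0,0,0]], "spin": [0,0]}'
python3 look2.py 20
```

```text
clock: 26.6
ee_pos: [0.5066, -0.2349, 0.2366]
tcp_rot: [-3.113, -0.017, 1.364]
force: [0.1, 0.7, -0.7]
opening: 0.253
clock: 26.8
ee_pos: [0.5066, -0.2349, 0.2367]
tcp_rot: [-3.114, -0.017, 1.364]
force: [-0.5, -0.2, -1.1]
opening: 0.253
26.9 [ 0.5068 -0.2351  0.2371] [-3.1142 -0.0171  1.364 ] [ 0.9238 -0.1997 -1.14  ] tip z 0.12135519955178001
to grasp xy [-0.0303  0.0693 -0.0024] vert per cm down [-0.0171  0.0274  0.9995]
```

View pics/s20.png

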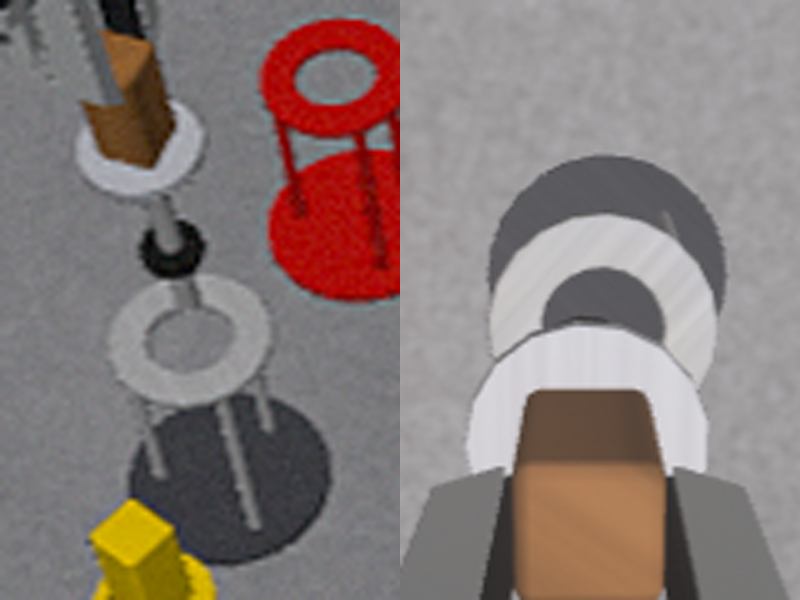

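```bash
python3 -m creep '{"slide": [[-0.04,0.09,0.6],[-0.06,0.12,1.4],[-0.08,0.15,2.2],[-0.09,0.17,3.0],[-0.1,0.18,3.8]], "spin": [0,0,0,0,0]}'
python3 look2.py 21
```

```text
clock: 27.4
ee_pos: [0.5072, -0.2354, 0.1978]
tcp_rot: [-3.113, -0.017, 1.364]
force: [1.0, -1.2, -1.5]
opening: 0.251
27.5 [ 0.5063 -0.2348  0.197 ] [-3.1108 -0.0185  1.3639] [-0.3896 -0.0834 -1.61  ] tip z 0.081273850091311
to grasp xy [-0.0419  0.1186 -0.0044] vert per cm down [-0.0185  0.0308  0.9994]
```

View pics/s21.png

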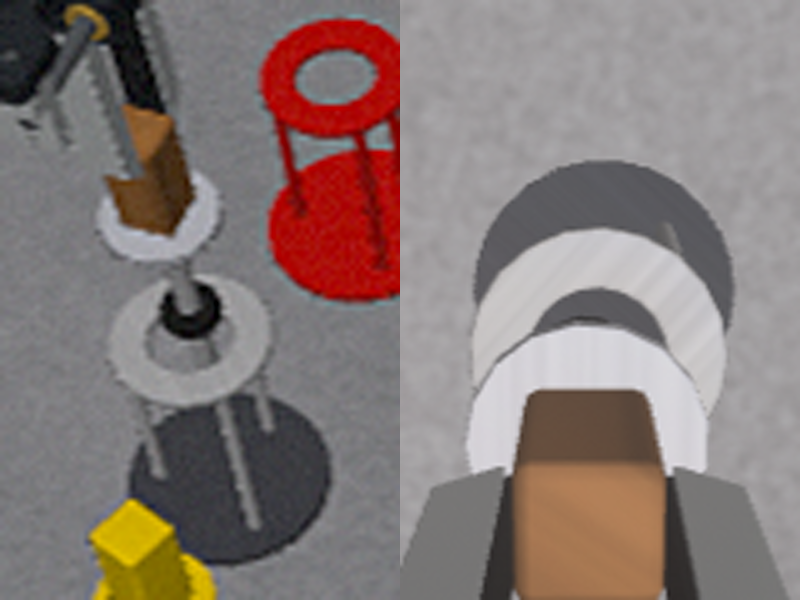

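Run:
```python
from h import *
np.set_printoptions(precision=4,suppress=True)
f=lambda x,y:(160+x/5-.4,140+y/5-.4)
H=onz("scene",f(190,340),.108); print("hoop",H)
print("hole", onz("scene",f(190,340),.105))
# ring silhouette: left160 right 222 top ~278 bottom 340
a=np.linspace(0,6.28,60)
for dx in (-.006,-.004,-.002,0,.002):
    P=np.array([proj("scene",[H[0]+dx+.013*np.cos(t),H[1]+.013*np.sin(t),z]) for t in a for z in (.0813+.036,.0813+.044)])
    Q=(P-[160-.4,140-.4])*5; print(dx,Q.min(0),Q.max(0))
F=[np.array([proj("scene",[H[0]+dx+.024*np.cos(t),H[1]+.024*np.sin(t),z]) for t in a for z in (.1813,.1873)]) for dx in (-.004,0)]
for q in F: q=(q-[159.6,139.6])*5; print("flange",q.min(0),q.max(0))
```

```text
hoop [ 0.5064 -0.2382  0.108 ]
hole [ 0.5042 -0.2392  0.105 ]
-0.006 [154.1308 277.8896] [221.1556 340.0175]
-0.004 [153.0136 281.6891] [220.1112 343.9034]
-0.002 [151.8943 285.4961] [219.0648 347.7969]
0 [150.7727 289.3104] [218.0164 351.6979]
0.002 [149.649  293.1321] [216.9659 355.6066]
flange [ 95.9387 162.2843] [222.2038 267.0413]
flange [ 93.4694 169.9831] [220.0117 275.1107]
```

```bash
python3 -m creep '{"slide": [[-0.08,0.2,0],[-0.1,0.22,0],[-0.11,0.24,0.4],[-0.12,0.26,0.8],[-0.12,0.26,0.8]], "spin": [0,0,0,0,0]}'
python3 look2.py 22
```

```text
clock: 28.0
ee_pos: [0.508, -0.236, 0.1881]
tcp_rot: [-3.11, -0.019, 1.364]
force: [0.7, 0.1, -1.2]
opening: 0.25
28.1 [ 0.5083 -0.2362  0.1886] [-3.1104 -0.0186  1.364 ] [ 0.0977 -1.2463 -0.8404] tip z 0.07292313154458477
to grasp xy [ 0.0539 -0.103   0.0042] vert per cm down [-0.0186  0.0312  0.9993]
```

View pics/s22.png

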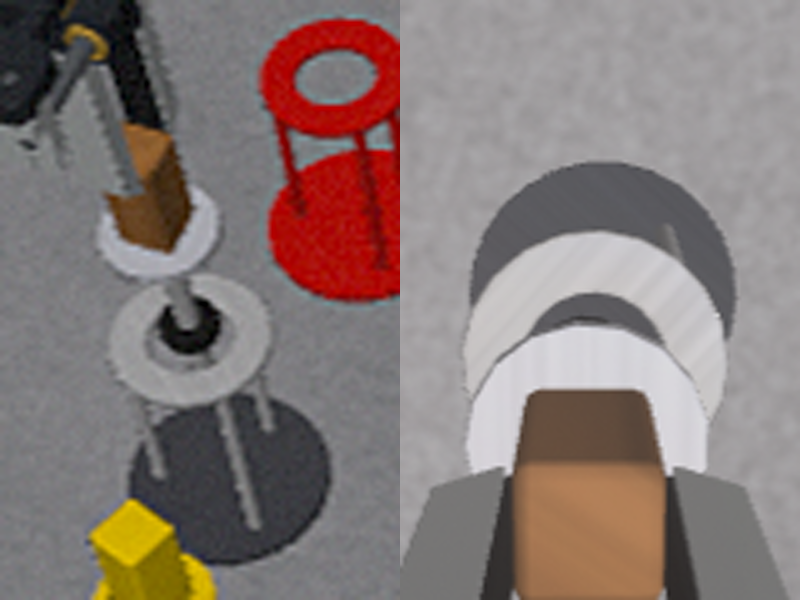

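```bash
python3 -m creep '{"slide": [[0,0.08,0.1],[0,0.1,0.3],[-0.01,0.12,0.7],[-0.02,0.14,1.1],[-0.03,0.16,1.5]], "spin": [0,0,0,0,0]}'
python3 look2.py 23
```

```text
clock: 28.6
ee_pos: [0.5093, -0.2364, 0.1731]
tcp_rot: [-3.11, -0.019, 1.364]
force: [-0.8, -0.6, -1.3]
opening: 0.254
28.7 [ 0.5088 -0.2361  0.1726] [-3.1087 -0.0193  1.3639] [-0.5771 -0.4878 -1.4033] tip z 0.056856305655964445
to grasp xy [ 0.0312 -0.1507  0.0056] vert per cm down [-0.0193  0.0329  0.9993]
```

View pics/s23.png

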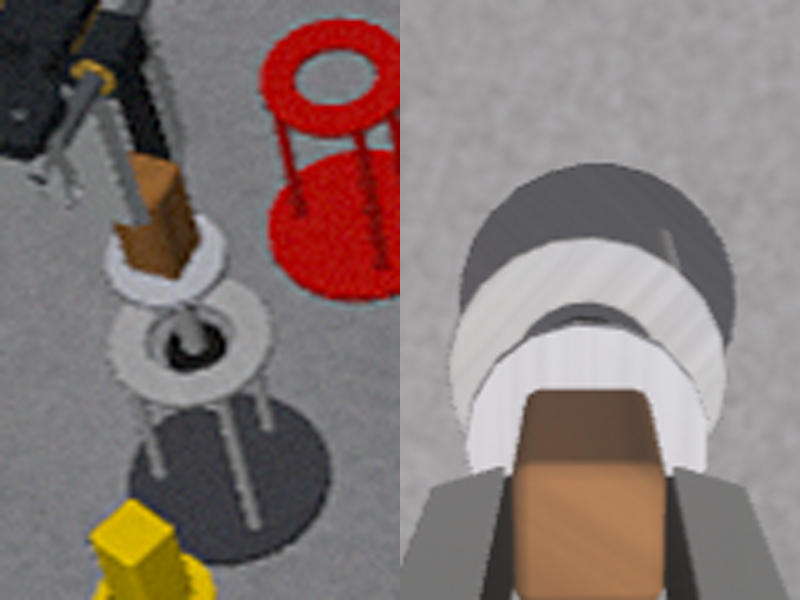

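```bash
python3 -m creep '{"slide": [[0,0.02,0.7],[-0.01,0.02,1.4],[-0.02,0.02,2.1],[-0.03,0.01,2.8],[-0.03,0.01,3.2]], "spin": [0,0,0,0,0]}'
python3 look2.py 24
```

```text
clock: 29.2
ee_pos: [0.5074, -0.2352, 0.1394]
tcp_rot: [-3.107, -0.02, 1.364]
force: [0.2, -0.3, -0.7]
opening: 0.252
29.3 [ 0.5073 -0.2352  0.1395] [-3.1069 -0.0201  1.3639] [ 0.6683 -0.3928 -2.0272] tip z 0.02378049854867273
to grasp xy [-0.028   0.0168 -0.0011] vert per cm down [-0.0201  0.0347  0.9992]
```

View pics/s24.png

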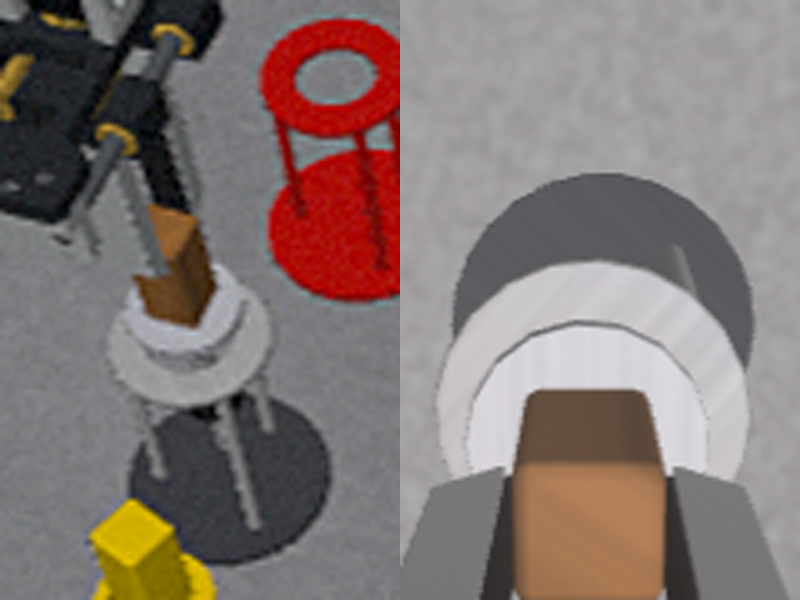

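```bash
python3 -m creep '{"slide": [[-0.03,0.05,0.3],[-0.04,0.06,0.6],[-0.05,0.08,0.9],[-0.05,0.09,1.2],[-0.05,0.09,1.35]], "spin": [0,0,0,0,0]}'
python3 -m creep '{"slide": [[0,0,0],[0,0,0]], "spin": [0,0]}'
python3 look2.py 25
```

```text
clock: 29.8
ee_pos: [0.5075, -0.2354, 0.1256]
tcp_rot: [-3.107, -0.02, 1.364]
force: [0.3, -0.7, -1.2]
opening: 0.252
clock: 30.0
ee_pos: [0.5075, -0.2354, 0.1255]
tcp_rot: [-3.106, -0.02, 1.364]
force: [0.0, -0.8, -1.1]
opening: 0.251
30.1 [ 0.5076 -0.2355  0.1257] [-3.1067 -0.0201  1.3638] [-0.0808 -0.0644 -1.5871] tip z 0.01002266904273455
to grasp xy [-0.0081 -0.0205  0.0006] vert per cm down [-0.0201  0.0348  0.9992]
```

View pics/s25.png

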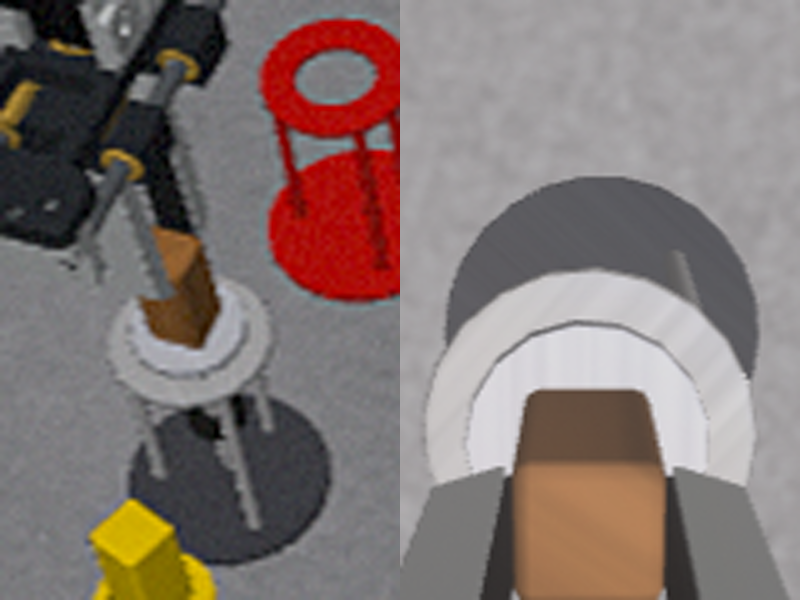

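Nearly seated, still no contact. Final touch down in small steps.

```bash
python3 -m creep '{"slide": [[0,0,0.05],[0,0,0.1],[0,0,0.1]], "spin": [0,0,0]}' >/dev/null && python3 chk.py && \
python3 -m creep '{"slide": [[0,0,0.05],[0,0,0.1],[0,0,0.1]], "spin": [0,0,0]}' >/dev/null && python3 chk.py && \
python3 -m creep '{"slide": [[0,0,0.05],[0,0,0.1],[0,0,0.1]], "spin": [0,0,0]}' >/dev/null && python3 chk.py && \
python3 -m creep '{"slide": [[0,0,0.05],[0,0,0.1],[0,0,0.1]], "spin": [0,0,0]}' >/dev/null && python3 chk.py
```

```text
tip 0.009 F [ 0.99 -0.09 -0.76]
tip 0.0084 F [-1.09  0.01  1.78]
tip 0.0084 F [-1.89  1.1   4.26]
```

```bash
python3 -m creep '{"slide": [[0,0,0],[0,0,0],[0,0,0],[0,0,0],[0,0,0]], "spin": [0,0,0,0,0]}' 55
python3 look2.py 26
```

```text
clock: 31.5
ee_pos: [0.5076, -0.2356, 0.1239]
tcp_rot: [-3.107, -0.02, 1.364]
force: [-0.5, 0.1, -0.1]
opening: 0.55
31.6 [ 0.5077 -0.2355  0.124 ] [-3.1072 -0.0197  1.364 ] [-0.52    0.1327 -0.3094] tip z 0.008267645409051172
to grasp xy [-0.0005 -0.0264  0.0009] vert per cm down [-0.0197  0.0344  0.9992]
```

View pics/s26.png

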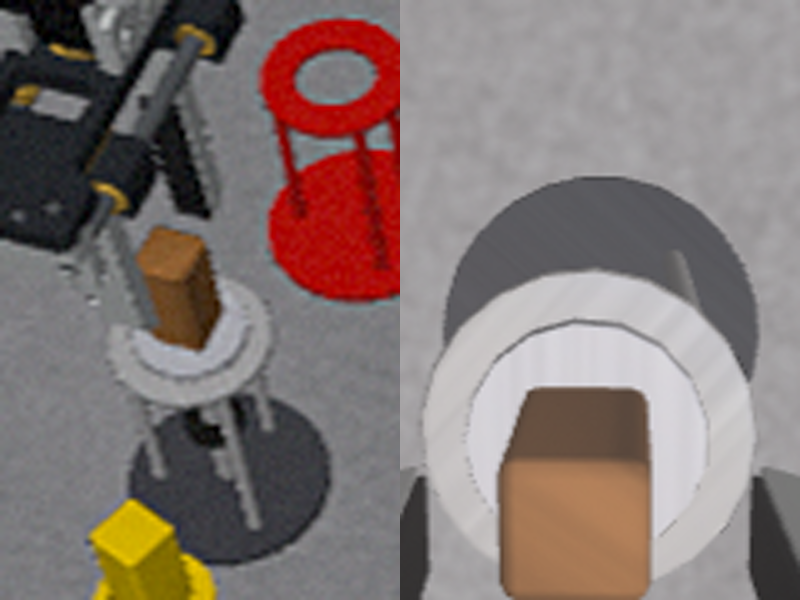

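```bash
python3 -m creep '{"slide": [[0.01,-0.03,-1],[0.04,-0.08,-2.5],[0.08,-0.15,-4.5],[0.15,-0.27,-8],[0.2,-0.4,-12]], "spin": [0,0,0,0,0]}'
python3 -m creep '{"slide": [[1,0,-3],[3,0,-5],[6,0,-7],[10,0,-8],[12,0,-8]], "spin": [0,0,0,0,0]}'
python3 -m creep '{"slide": [[4,0,0],[8,0,0],[11,0,0],[12,0,0],[12,0,0]], "spin": [0,0,0,0,0]}'
python3 - <<'E'
from h import *
sc=robot.grab_frame("scene"); tp=robot.grab_frame("top")
cv2.imwrite("pics/s27.png",sc[:,:,::-1])
cv2.imwrite("pics/c27.png",np.hstack([cv2.resize(sc[160:280,160:240,::-1],(400,600),interpolation=2),cv2.resize(tp[215:315,380:446,::-1],(400,600),interpolation=2)]))
print(robot.sense()['clock'])
E
```

```text
clock: 32.1
ee_pos: [0.5072, -0.2355, 0.2456]
tcp_rot: [-3.106, -0.02, 1.364]
force: [0.7, -0.3, 0.4]
opening: 0.55
clock: 32.6
ee_pos: [0.5359, -0.1184, 0.3327]
tcp_rot: [-3.113, -0.02, 1.366]
force: [0.4, -0.3, 0.9]
opening: 0.55
clock: 33.1
ee_pos: [0.5606, -0.0001, 0.3363]
tcp_rot: [-3.115, -0.02, 1.368]
force: [0.3, -0.1, 0.4]
opening: 0.549
33.2
```

View pics/c27.png

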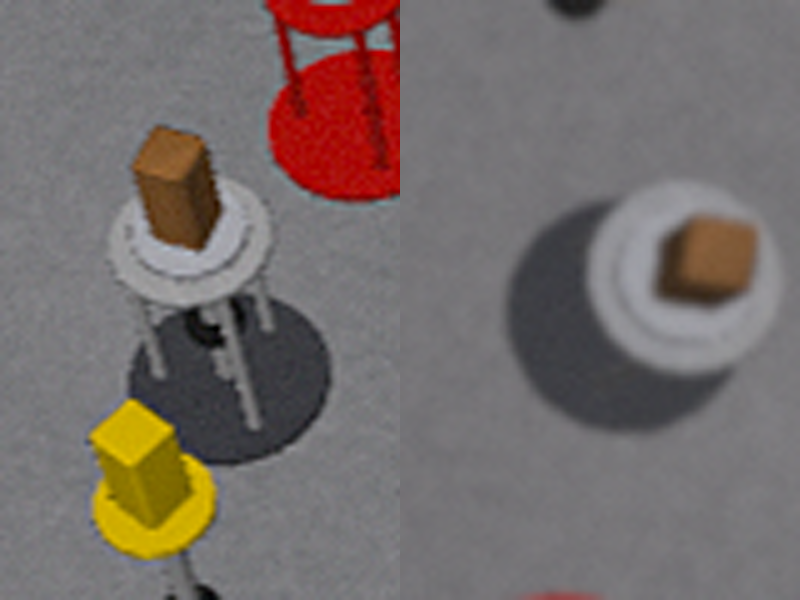

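View pics/s27.png

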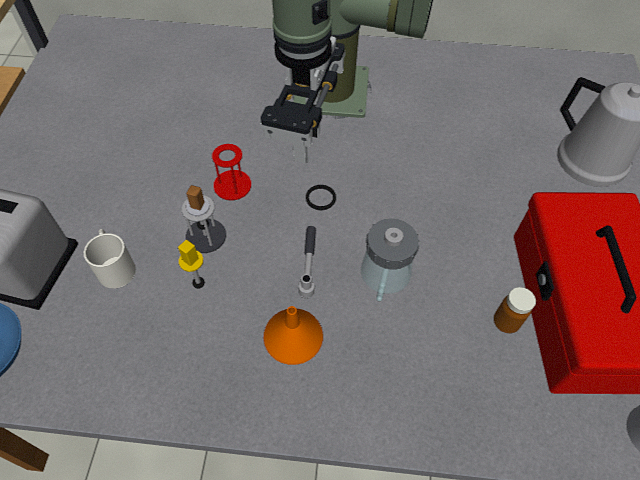

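Run:
```python
from h import *
a=cv2.imread("pics/scene0.png");b=cv2.imread("pics/s27.png")
def sh(sl): 
    A=cv2.cvtColor(a[sl],6).astype(np.float32);B=cv2.cvtColor(b[sl],6).astype(np.float32)
    return np.round(cv2.phaseCorrelate(A,B,cv2.createHanningWindow(A.shape[::-1],cv2.CV_32F))[0],2)
print("rod",sh(np.s_[180:222,174:222]),"handle",sh(np.s_[182:212,182:208]),"jar",sh(np.s_[215:300,355:425]),"wrench",sh(np.s_[222:300,290:325]))
x,y=.5075,-.2365
for d in (.030,.036,.042): print(d,proj("scene",[x,y,.008+d+.004]))
c=np.hstack([cv2.resize(p[195:265,180:235],(400,509),interpolation=2) for p in(a,b)]); cv2.imwrite("pics/c28.png",c)
```

```text
rod [0.08 0.47] handle [ 0.35 -0.16] jar [0.01 0.07] wrench [ 0.1  -0.01]
0.03 [203.3896931  226.48725817]
0.036 [202.94337773 224.88603892]
0.042 [202.49330652 223.2713451 ]
```

View pics/c28.png

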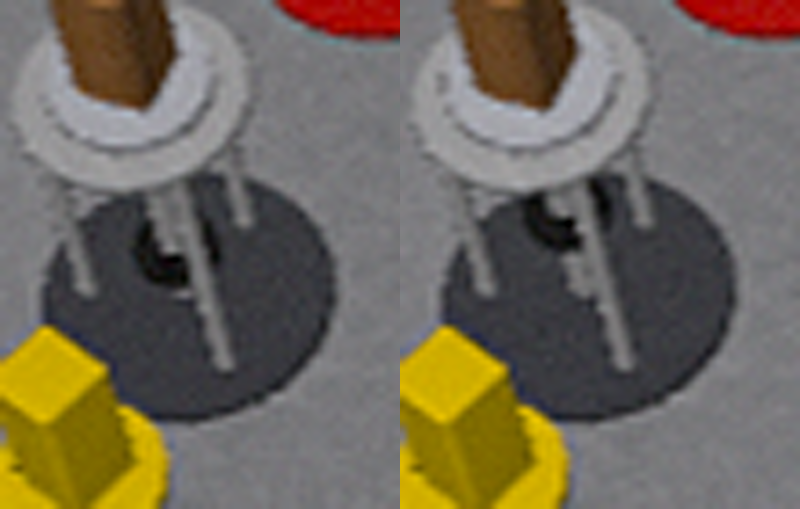

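```bash
python3 -c "
from workcell import robot
print(robot.sense()['clock']); print(robot.close_job())"
```

```text
33.2
the job is handed in; nothing more can be done
None
```

I took the brown-handled rod from the grey stand and lowered it into the jar's socket until it rested on the bottom at about 36 mm with roughly 4–5 N. I then drew it straight out, hung it back in its stand, released it and handed the job in at 33.2 s. No verdict was reported.

- **Rod:** the last pictures show it seated in the grey stand, within half a pixel of where it started (about 1 mm), with the gripper well clear.
- **Ring:** it moved up the rod by about 22 mm in the picture, which roughly fits a 36 mm depth. I could not measure it to the 2 mm the rules ask for.
- **Jar and other things:** the jar and wrench moved by 0.1 pixel or less. The seal, funnel, mug and spice jar look unmoved by eye.
- **Disagreements:** the scene camera put the rod 2–5 mm off in x from the wrist camera. I went by the wrist camera, and the rod entered without any clear side force. The tool drifted to a tilt of about 0.04 rad by the time I set the rod down, and the rod righted itself when released.

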